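# Check cheese bars on an x-y table under a fixed thermometer

### The job

Stand the white mould upright on the green mat to get at the black cheese bar behind it, and lay every cheese bar that is there flat in the carrier compartment of its own colour. Then, by the red grip, slide the carrier so that the fixed pointer stands over the middle of each loaded bar in turn (within a centimetre), pausing about a second at each, in the order white, orange, green, black, leaving out any that are absent. Finish with the carrier slid fully home (right and near stops) and all the bars still in their compartments; never push against the pointer and leave the jar, the round cheese and the brush alone.

Things in the scene. Friction and masses are not known exactly. Their poses are not given: they have to be found in the camera images.
- bar_white_mid (a point): Centre of the cream-white cheese bar, a firm bar 100 mm long with a square 42 x 42 mm section (about 0.19 kg), so its centre is 21 mm above what it lies on; x runs along its length. At the start on the wire drying rack (top 15 mm above the table); may be absent.
- bar_orange_mid (a point): Centre of the orange cheese bar, a firm bar 100 mm long with a square 42 x 42 mm section (about 0.19 kg), so its centre is 21 mm above what it lies on; x runs along its length. At the start on the wire drying rack (top 15 mm above the table); may be absent.
- bar_green_mid (a point): Centre of the herb-green cheese bar, a firm bar 100 mm long with a square 42 x 42 mm section (about 0.19 kg), so its centre is 21 mm above what it lies on; x runs along its length. At the start on the wire drying rack (top 15 mm above the table); may be absent.
- bar_black_mid (a point): Centre of the ash-black cheese bar, a firm bar 100 mm long with a square 42 x 42 mm section (about 0.19 kg), so its centre is 21 mm above what it lies on; x runs along its length. Always present; at the start it lies in the blue crate, behind the mould.
- pocket_white (a point): Centre of the floor of the white-walled compartment of the grey carrier plate, x along its length. Inside 108 x 54 mm, walls 4 mm thick and only 12 mm high, floor 44 mm above the table. Moves with the carrier.
- pocket_orange (a point): Centre of the floor of the orange-walled compartment of the grey carrier plate, x along its length. Inside 108 x 54 mm, walls 4 mm thick and only 12 mm high, floor 44 mm above the table. Moves with the carrier.
- pocket_green (a point): Centre of the floor of the green-walled compartment of the grey carrier plate, x along its length. Inside 108 x 54 mm, walls 4 mm thick and only 12 mm high, floor 44 mm above the table. Moves with the carrier.
- pocket_black (a point): Centre of the floor of the black-walled compartment of the grey carrier plate, x along its length. Inside 108 x 54 mm, walls 4 mm thick and only 12 mm high, floor 44 mm above the table. Moves with the carrier.
- slide_y (a joint): Position of the carrier along the lower slide, m: 0 = home at its right-hand stop (towards -y), grows to 0.32 towards +y (to the left seen from the robot) in the table's frame. Slides freely with about 2 N of friction and stays where it is left.
- slide_x (a joint): Position of the carrier along the upper slide, m: 0 = home at the stop nearest the robot, grows to 0.17 away from the robot. About 2 N of friction, stays where it is left.
- knob_grip (a point): Middle of the red upright grip block on the carrier's near side, by which both slides are moved: 34 mm (x) by 28 mm (y) by 54 mm high, its top 98 mm above the table, this point 20 mm below the top; its x points along the upper slide, away from the robot, its y along the lower slide. It stands 140 mm towards the robot from the middle of the 200 x 200 mm carrier plate.
- pointer_tip (a point): Tip of the fixed red pointer under a yellow thermometer head, 108 mm above the table, about 22 mm above bars lying in the compartments. It hangs from a boom (underside 196 mm above the table) that comes from a post 200 mm beyond it, so nothing reaches under it from above; the carrier at home is clear of it. It does not move.
- mould_mid (a point): Centre of the white perforated cheese mould, an open-topped box 56 mm (x) by 124 mm (y) by 90 mm high, about 0.28 kg; the centre is 45 mm above its foot. At the start it stands in the front of the blue crate, 6 mm or so in front of the black bar.
- crate: Blue plastic crate, fixed; origin 70 mm behind its front edge, half-way along y, front to -x. Floor 156 (x) x 150 (y) mm and 6 mm thick, side and back walls 26 mm high, about 44 mm free between the black bar and the back wall (at +x), front open.
- mat: Green draining mat, fixed, 120 (x) x 170 (y) x 6 mm; origin at the centre of its underside.
- rack: Low wire drying rack, fixed, 116 (x) x 250 (y) mm, top 15 mm above the table, with two ridges along x (4 mm thick, 12 mm high, at y = -41 and +41 mm) that part three places 82 mm apart; origin under its middle. Bars lie on it along its x.
- jar: Bystander: jar with blue cap, 64 mm wide and 100 mm high; origin at the centre of its foot. Not to be disturbed.
- wheel: Bystander: round cheese, 96 mm wide and 38 mm high; origin at the centre of its foot. Not to be disturbed.
- brush: Bystander: brush lying on the table; not to be disturbed.
Things that resemble listed ones, but are neither listed nor needed, are in the scene too. What is shaped like the part that bears bar_green_mid but purple or yellow is not meant.

How it is judged:
By the outcome, as a careful person would: the job done as asked, in the order asked, and still so for the second after the job is handed in, with the robot touching nothing.
Of bar_white, bar_orange, bar_green only 2 to 3 are there at a start; the rules pass over those that are not, and their reading is None.
At some moment in a run one of bar_white, bar_orange, bar_green may be knocked a few centimetres aside while the robot is not near it.
Once in a run the grip may slacken for a moment while it holds something.
It also fails if it takes over 210 s, if anything falls off the work surface, if the arm or the gripper's body presses on something with over 40 N, if the wrist force passes 120 N, or if a joint passes its speed limit or range.

### The arm

A 6-joint arm with a two-finger parallel gripper is mounted at the origin on the work surface. World frame = base frame: x ahead of the robot, y to its left, z up, the work surface at z = 0. Lengths are in mm, angles in degrees, forces in N, time in s.
With the tool pointing down it reaches from about 250 to 850 mm from the base axis. Payload 12.5 kg.
Tool frame: the origin (TCP) lies at the very end of the fingers, on their centre line; the grasp point (between the pads) lies 19 mm behind it; z points along the fingers, y is the line along which they close (so a half turn about z gives the same grasp; the last joint's range is limited). The gripper opens to 93 mm and grips with 3 to 60 N. Pads are 15 mm wide; open, the fingers measure 128 mm over their backs; the gripper's body (75 mm by 188 mm) begins 65 mm behind the grasp point.
Start: joints at [68.892, 20.094, 94.641, -0, 65.266, -4.847], TCP at [153.971, 527.993, 218.633] pointing down, gripper open.
Joint ranges: [-157.81, 157.81], [-45, 120.19], [0.68, 151.7], [-89.99, 269.99], [4.06, 180], [-164.3, 164.3]. Speed limits (degrees/s): [127.2, 127.2, 159.86, 180, 180, 180].

### API

Orientations are given as a 3x3 rotation matrix whose columns are the frame's x, y, z axes.
In Python, from station import read_state, get_image, get_calibration, job_done, regions_of gives the robot as it stands.
- The arm moves only by the shell command python3 -m jog 'ROWS'. ROWS is JSON, a list of rows, each a list of 7 numbers: the shift along the tool's x, y, z in units of 120 mm (1.0 is 120 mm), then the turn, a rotation vector about the tool's x, y, z in units of 1.5 rad (1.0 is 1.5 rad), then the finger opening in mm, from 0 to 93. In form: [[x, y, z, ax, ay, az, hand], ...]. A call has 1 to 10 rows; each row is the pose to reach, as a shift and turn from the pose commanded when the call began, along the tool's axes at that moment; what a row does not reach only later rows make up. A row lasts 1/12 s, in which the tool goes at most 41.7 mm and 7.16 degrees, less where a joint would pass 70% of its speed; a pose out of reach is approached as far as the arm can. A call with a number of a shift or a turn outside -1 to 1 is refused whole. A call with a gripper value outside its range is refused whole. The fingers move at their own pace and stop on an object; the grip force is fixed at half the most. Time passes only in rows, so rows that repeat a pose let the fingers close. It gives the time, the measured TCP pose, the force, the opening and the grip force at its end, in the units of the state.
- read_state(): the state, without advancing time (a new reading comes with each control period).
- get_image(name): name is "scene" or "top" or "wrist"; returns the picture (420x560x3 uint8, red, green, blue); there is no depth.
- get_calibration(name): a dict with "fx", "fy", "cx", "cy" (pixels), "dist_coeffs" ([k1, k2, p1, p2, k3] as OpenCV has them; the pictures are not rectified), "R" (3x3) and "t" (3): a world point X has camera coordinates R X + t; the wrist camera has in their place "mount" (4x4, takes a point from camera to tool coordinates, whose origin is the TCP and whose axes are the flange's). Camera axes: x right, y down, z forward; pixel columns grow to the right and rows downward; lengths in mm; the calibration is good to about 2 mm. A picture is of the moment at which its call begins: read the wrist's pose just before it. get_calibration takes no time and is no camera call.
- job_done(): hands the job in; it is judged then, once.
Trained networks look in the newest picture that a camera, given by its name, has taken for a name from the list of things; names that differ only in an ending like _2 or _b are one class to them, and where a whole thing is asked for, a point or a joint stands for the part that bears it (a point fixed in the world has none). Each returns a list of dicts, best first, with "conf" (0 to 1); they miss things now and then, are a little off and sometimes report something else, mostly with a low value. They report only what shows in the picture. A call takes as long as a camera call. They do not tell look-alikes from the thing itself.
- regions_of(camera, name): "mask" (420x560 bool, what is visible of it) and "centre" ([column, row] in pixels, amid what is visible of it).
The state is a dict: "time": time; "joints": joint angles; "qd": joint speeds; "effort": joint torques, N m; "tcp_pos": TCP position; "tcp_rot": TCP orientation; "wrist_force": force on the tool from outside, world axes, zero at the start; "wrist_torque": the same for the moment, N m; "width": finger opening in mm; "gripper_force": force on a finger pad.
Only numpy, scipy, OpenCV 4.12 (cv2) and the standard library are available. Lean on these libraries where they do the work, as an engineer would, in place of code of your own. Each camera call takes 0.05 s, during which the arm holds its last target. There are 200 camera calls.

## Working session

There is one attempt and no reset: what is moved stays moved. The work goes in short steps, Python scripts to look and compute and a shell command to move; the robot and the scene stay as the last step left them, time stands still between calls to the robot, and variables do not carry over. Pictures are saved under pics/ and viewed, at most 14 in all, crops included, and the job is handed in when it is done.

```bash
ls; mkdir -p pics; python3 - <<'E'
from station import *
import cv2,numpy as np
for c in ("scene","top"):
    im=get_image(c); cv2.imwrite(f"pics/{c}0.png",im[:,:,::-1])
    print(c,get_calibration(c))
print(get_calibration("wrist"))
s=read_state();print(s['time'],s['tcp_pos'],np.round(s['tcp_rot'],3),s['width'])
E
```

```text
pics
scene {'fx': 412.3420783489762, 'fy': 412.3420783489762, 'cx': 282.78768892632485, 'cy': 210.670586594029, 'dist_coeffs': array([-0.12518641,  0.        ,  0.        ,  0.        ,  0.        ]), 'R': array([[-0.01765115,  0.99984073,  0.00263543],
       [ 0.85074831,  0.01640374, -0.52531726],
       [-0.52527683, -0.00703037, -0.85090236]]), 't': array([  66.90815535, -375.01920001, 1333.27591542])}
top {'fx': 435.243210556614, 'fy': 435.243210556614, 'cx': 283.2368139580691, 'cy': 216.1621016981973, 'dist_coeffs': array([-0.1359194,  0.       ,  0.       ,  0.       ,  0.       ]), 'R': array([[ 0.00323436, -0.99973472,  0.02280433],
       [-0.9827986 , -0.00738883, -0.18453269],
       [ 0.18465223, -0.02181521, -0.98256178]]), 't': array([ -75.71911911,  515.81569383, 1031.70568745])}
{'fx': 300.46027285413305, 'fy': 300.46027285413305, 'cx': 277.98899141521275, 'cy': 206.0519925825487, 'dist_coeffs': array([-0.04536085,  0.        ,  0.        ,  0.        ,  0.        ]), 'mount': array([[ 1.50481309e-04, -9.64629017e-01, -2.63611146e-01,
         7.24998535e+01],
       [ 9.99999050e-01, -2.15941063e-04,  1.36103570e-03,
         7.01086140e-01],
       [-1.36981901e-03, -2.63611100e-01,  9.64628069e-01,
        -1.64401567e+02],
       [ 0.00000000e+00,  0.00000000e+00,  0.00000000e+00,
         1.00000000e+00]])}
0.1 [153.8687634  527.70239234 218.17279021] [[-0.96   0.28  -0.   ]
 [ 0.28   0.96  -0.001]
 [ 0.    -0.001 -1.   ]] 92.9585008973757
```

View pics/scene0.png

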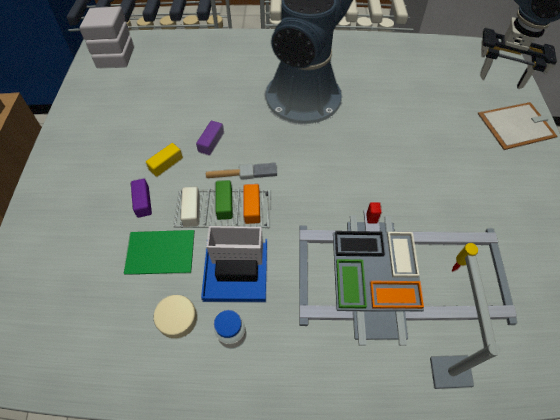

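View pics/top0.png

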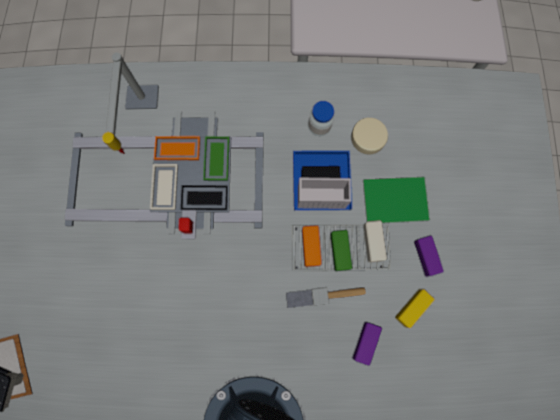

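Top picture: white bar (375,241), green (341,250) and orange (312,245) all lie on the rack. The mould is at (325,192) with the black bar behind it (320,172). The look-alikes are a yellow block (416,308) and purple blocks (429,256) and (368,343), none of them on the rack. The carrier is on the left at (190,170), its red grip at (185,226), and the pointer tip at about (124,152).

```bash
cat > h.py <<'E'
from station import *
import cv2,numpy as np
from scipy.optimize import minimize
def cam(name,st=None):
    c=get_calibration(name);K=np.array([[c['fx'],0,c['cx']],[0,c['fy'],c['cy']],[0,0,1]]);d=np.array(c['dist_coeffs'])
    if 'mount' in c:
        M=np.array(c['mount']);T=np.eye(4);T[:3,:3]=st['tcp_rot'];T[:3,3]=st['tcp_pos'];W=np.linalg.inv(T@M)
        return K,d,W[:3,:3],W[:3,3]
    return K,d,np.array(c['R']),np.array(c['t'])
def proj(C,P):
    K,d,R,t=C;return cv2.projectPoints(np.asarray(P,float).reshape(-1,3),cv2.Rodrigues(R)[0],t,K,d)[0][:,0]
def back(C,px,z):
    K,d,R,t=C;u=cv2.undistortPoints(np.asarray(px,float).reshape(-1,1,2),K,d)[:,0]
    r=np.c_[u,np.ones(len(u))]@R;o=-R.T@t
    return o+r*((z-o[2])/r[:,2])[:,None]
def box(x,y,yaw,l,w,z0,z1):
    a=np.radians(yaw);c,s=np.cos(a),np.sin(a)
    return [[x+c*i*l/2-s*j*w/2,y+s*i*l/2+c*j*w/2,z] for z in(z0,z1) for i in(-1,1) for j in(-1,1)]
def fit(views,x0,l,w,z0,z1,clip=True):
    "views: [(C,mask)]; silhouette fit of box"
    S=3
    ms=[(C,cv2.resize(m.astype(np.uint8),None,fx=S,fy=S,interpolation=cv2.INTER_NEAREST)) for C,m in views]
    def cost(p):
        e=0
        for C,m in ms:
            q=proj(C,box(*p,l,w,z0,z1));h=cv2.convexHull(((q+.5)*S*16).astype(np.int32).reshape(-1,1,2))
            im=np.zeros_like(m);cv2.fillConvexPoly(im,h,1,shift=4)
            e+=np.count_nonzero(im!=m)/max(1,m.sum())
        return e
    r=minimize(cost,x0,method='Nelder-Mead',options=dict(initial_simplex=np.array([x0]+[list(np.add(x0,v)) for v in((12,0,0),(0,12,0),(4,4,8))]),xatol=.1,fatol=1e-4))
    return np.round(r.x,1),round(r.fun/len(ms),3)
E
python3 - <<'E'
from h import *
V={}
for c in("top","scene"):
    get_image(c);C=cam(c)
    for n in["bar_white_mid","bar_orange_mid","bar_green_mid","bar_black_mid","mould_mid","knob_grip","pocket_white","pocket_orange","pocket_green","pocket_black","mat"]:
        for r in regions_of(c,n)[:4]:
            m=np.array(r['mask']);print(c,n,round(r['conf'],2),np.round(r['centre']),m.sum(),back(C,[r['centre']],40)[0].round())
            V.setdefault(n,{}).setdefault(c,[]).append(m)
import pickle;pickle.dump(V,open('V.pkl','wb'))
E
```

```text
top bar_white_mid 0.88 [376. 238.] 801 [ 463. -307.   40.]
top bar_orange_mid 0.67 [312. 244.] 740 [ 447. -146.   40.]
top bar_green_mid 0.89 [342. 250.] 709 [ 433. -220.   40.]
top bar_green_mid 0.89 [413. 307.] 810 [ 292. -394.   40.]
top bar_green_mid 0.87 [427. 256.] 762 [ 420. -436.   40.]
top bar_green_mid 0.7 [362. 341.] 729 [ 211. -266.   40.]
top bar_black_mid 0.6 [321. 174.] 487 [ 628. -170.   40.]
top mould_mid 0.68 [320. 194.] 1570 [ 576. -167.   40.]
top mould_mid 0.6 [320. 171.] 449 [ 637. -167.   40.]
top mould_mid 0.45 [343. 248.] 760 [ 438. -221.   40.]
top knob_grip 0.87 [192. 175.] 6214 [623. 159.  40.]
top pocket_white 0.81 [193. 175.] 6407 [623. 159.  40.]
top pocket_orange 0.71 [192. 177.] 6298 [619. 160.  40.]
top pocket_green 0.64 [192. 176.] 6272 [620. 161.  40.]
top pocket_black 0.63 [193. 175.] 6284 [624. 158.  40.]
top pocket_black 0.44 [321. 118.] 639 [ 783. -173.   40.]
top mat 0.69 [192. 177.] 6155 [618. 159.  40.]
top mat 0.68 [394. 200.] 2811 [ 562. -357.   40.]
scene bar_white_mid 0.76 [188. 206.] 746 [ 459. -304.   40.]
scene bar_orange_mid 0.92 [25
[... 206 characters left out ...]
5.   40.]
scene bar_black_mid 0.68 [236. 269.] 920 [ 630. -166.   40.]
scene mould_mid 0.85 [235. 241.] 1774 [ 557. -174.   40.]
scene mould_mid 0.21 [376. 269.] 7191 [626. 165.  40.]
scene knob_grip 0.68 [233. 288.] 1842 [ 677. -170.   40.]
scene knob_grip 0.56 [373. 268.] 7155 [623. 159.  40.]
scene pocket_white 0.8 [377. 273.] 6992 [636. 167.  40.]
scene pocket_white 0.42 [173. 315.] 1466 [ 746. -301.   40.]
scene pocket_orange 0.81 [375. 271.] 7008 [631. 161.  40.]
scene pocket_green 0.61 [373. 272.] 7111 [633. 158.  40.]
scene pocket_black 0.91 [375. 271.] 7264 [630. 163.  40.]
scene pocket_black 0.45 [227. 199.] 616 [ 435. -205.   40.]
scene mat 0.6 [157. 252.] 2904 [ 592. -363.   40.]
```

```bash
python3 - <<'E'
from h import *
import pickle;V=pickle.load(open('V.pkl','rb'))
T,S=cam('top'),cam('scene')
for n,i,j,x0 in(("bar_white_mid",0,0,[463,-306,0]),("bar_orange_mid",0,0,[447,-143,0]),("bar_green_mid",0,1,[432,-215,0])):
    a,b=V[n]['top'][i],V[n]['scene'][j]
    print(n,fit([(T,a)],x0,100,42,15,57),fit([(S,b)],x0,100,42,15,57),fit([(T,a),(S,b)],x0,100,42,15,57))
print('mould',fit([(T,V['mould_mid']['top'][0])],[580,-170,0],56,124,6,96))
print('mat',fit([(T,V['mat']['top'][1]),(S,V['mat']['scene'][0])],[570,-360,0],120,170,0,6))
for c,C in(('top',T),('scene',S)):
    im=get_image(c);hsv=cv2.cvtColor(im,cv2.COLOR_RGB2HSV);h,s,v=hsv[...,0],hsv[...,1].astype(int),hsv[...,2].astype(int)
    x0=(60,270,120,250) if c=='top' else(290,520,190,350)
    roi=np.zeros(h.shape,bool);roi[x0[2]:x0[3],x0[0]:x0[1]]=1
    for nm,m in(('orange',(h>5)&(h<20)&(s>150)),('green',(h>45)&(h<75)&(s>80)),('white',(v>190)&(s<60)),('black',(v<50)),('red',((h<4)|(h>176))&(s>150)),('yellow',(h>21)&(h<35)&(s>130))):
        m=cv2.morphologyEx((m&roi).astype(np.uint8),cv2.MORPH_OPEN,np.ones((2,2)))
        k,l,st,ce=cv2.connectedComponentsWithStats(m)
        for q in range(1,k):
            if st[q,4]<8:continue
            ys,xs=np.nonzero(l==q);r=cv2.minAreaRect(back(C,np.c_[xs,ys],56)[:,:2].astype(np.float32))
            print(c,nm,st[q].tolist(),np.round(r[0]),np.round(r[1]),round(r[2],1))
E
```

```text
bar_white_mid (array([ 456. , -300.9,    7.5]), np.float64(0.083)) (array([ 453.2, -300.7,    6.2]), np.float64(0.075)) (array([ 454.5, -300.9,    7.4]), np.float64(0.086))
bar_orange_mid (array([ 442.6, -142.9,    3.9]), np.float64(0.071)) (array([ 438.2, -141.8,    4.2]), np.float64(0.126)) (array([ 442.2, -141.7,    4.1]), np.float64(0.111))
bar_green_mid (array([ 434.6, -215.4,    3.6]), np.float64(0.16)) (array([ 429.1, -214.8,    9.6]), np.float64(0.172)) (array([ 432.2, -215.4,    7.5]), np.float64(0.184))
mould (array([ 573.3, -171.8,   -1.8]), np.float64(0.04))
mat (array([ 571.6, -370.6,    3.2]), np.float64(0.035))
top orange [157, 137, 44, 12, 119] [715. 194.] [116.  27.] 77.5
top orange [156, 143, 2, 7, 14] [696. 253.] [17.  3.] 4.0
top orange [162, 144, 34, 12, 400] [686. 196.] [86. 30.] 90.0
top orange [155, 154, 45, 7, 104] [662. 199.] [115.  16.] 85.9
top green [206, 138, 24, 9, 64] [707.  96.] [22. 59.] 0.2
top green [211, 144, 14, 33, 438] [659.  94.] [86. 33.] 1.9
top green [228, 149, 2, 12, 24] [673.  67.] [29.  3.] 1.8
top green [205, 157, 2, 10, 20] [654. 125.]
[... 475 characters left out ...]
117.  65.] 89.7
scene orange [377, 289, 40, 15, 577] [698. 202.] [33. 88.] 0.1
scene green [338, 260, 30, 49, 359] [668. 102.] [ 63. 118.] 89.9
scene green [343, 267, 18, 37, 557] [671. 101.] [35. 88.] 89.6
scene white [394, 240, 18, 33, 456] [597. 229.] [34. 85.] 89.7
scene black [336, 233, 47, 3, 138] [540. 129.] [  6. 114.] 0.9
scene black [342, 239, 36, 13, 436] [570. 127.] [32. 86.] 0.8
scene black [382, 239, 2, 6, 12] [560. 184.] [ 2. 14.] 84.0
scene black [337, 248, 48, 9, 168] [588. 129.] [ 21. 115.] 0.7
scene red [368, 204, 14, 20, 226] [480. 173.] [33. 60.] 83.8
scene red [454, 265, 6, 6, 25] [628. 356.] [10. 18.] 40.8
scene yellow [457, 244, 22, 22, 254] [592. 391.] [32. 71.] 40.4
```

```bash

python3 -m jog '[[-0.44,-0.915,-0.4,0,0,-0.189,93],[-0.44,-0.915,-0.4,0,0,-0.189,93],[-0.44,-0.915,-0.4,0,0,-0.189,93],[-0.44,-0.915,-0.4,0,0,-0.189,93]]' | tail -c 400
for i in 1 2 3 4 5 6; do python3 -m jog '[[-0.45,-0.885,0,0,0,0,93],[-0.45,-0.885,0,0,0,0,93],[-0.45,-0.885,0,0,0,0,93]]'|tail -c 300; done
python3 - <<'E'
from h import *
s=read_state();im=get_image('wrist');cv2.imwrite('pics/w1.png',im[:,:,::-1]);print(s['time'],s['tcp_pos'],s['tcp_rot'].round(3),s['joints'].round(1))
E
```

```text
time: 1.73
tcp_pos: [174.4, 404.5, 268.7]
tcp_rot: [[-1.0, -0.001, 0.001], [-0.001, 1.0, 0.001], [-0.001, 0.001, -1.0]]
wrist_force: [0.5, -1.1, 1.1]
width: 93.3
gripper_force: 0.0
time: 1.98
tcp_pos: [228.1, 300.0, 266.7]
tcp_rot: [[-1.0, -0.0, 0.0], [-0.0, 1.0, 0.0], [-0.0, 0.0, -1.0]]
wrist_force: [0.4, -0.5, -0.6]
width: 92.7
gripper_force: 0.0
time: 2.23
tcp_pos: [282.4, 193.5, 266.8]
tcp_rot: [[-1.0, 0.001, 0.001], [0.001, 1.0, 0.0], [-0.001, 0.0, -1.0]]
wrist_force: [1.4, 0.9, -0.9]
width: 92.5
gripper_force: 0.0
time: 2.48
tcp_pos: [336.6, 87.0, 266.9]
tcp_rot: [[-1.0, 0.001, 0.001], [0.001, 1.0, 0.0], [-0.001, 0.0, -1.0]]
wrist_force: [0.6, 1.2, 0.1]
width: 92.8
gripper_force: 0.0
time: 2.73
tcp_pos: [390.7, -19.6, 266.8]
tcp_rot: [[-1.0, 0.002, 0.001], [0.002, 1.0, -0.0], [-0.001, -0.0, -1.0]]
wrist_force: [0.8, 1.4, 0.3]
width: 93.0
gripper_force: 0.0
time: 2.98
tcp_pos: [444.7, -125.9, 266.6]
tcp_rot: [[-1.0, 0.002, 0.001], [0.002, 1.0, -0.0], [-0.001, -0.0, -1.0]]
wrist_force: [0.6, 0.7, 0.2]
width: 93.0
gripper_force: 0.0
time: 3.23
tcp_pos: [498.7, -232.0, 266.3]
tcp_rot: [[-1.0, 0.001, 0.0], [0.001, 1.0, -0.0], [-0.0, -0.0, -1.0]]
wrist_force: [1.4, -0.4, -0.1]
width: 92.9
gripper_force: 0.0
3.2333 [ 498.65560974 -232.02233658  266.32622841] [[-1.     0.001  0.   ]
 [ 0.001  1.    -0.   ]
 [-0.    -0.    -1.   ]] [ -29.8   17.5   91.3   -0.    71.2 -119.7]
```

View pics/w1.png

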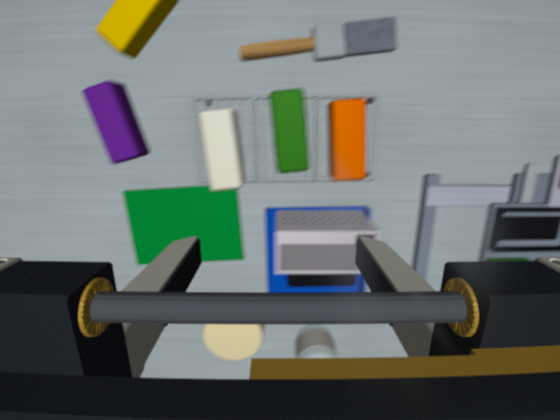

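Wrist view: white (221,148), green (290,130) and orange (349,138) lie on the rack. The mat is at (185,225) and the mould at (322,245), with the black bar behind it at (320,280).

```bash
cat > look.py <<'E'
from h import *
import sys
D={'bar_white_mid':(100,42),'bar_orange_mid':(100,42),'bar_green_mid':(100,42),'bar_black_mid':(100,42),'mould_mid':(56,124),'mat':(120,170),'knob_grip':(34,28)}
def look(n,z0,z1,near=None,yaw=0,R=60):
    s=read_state();get_image('wrist');C=cam('wrist',s)
    for r in regions_of('wrist',n):
        p=back(C,[r['centre']],z1)[0]
        if near is not None and np.hypot(*(p[:2]-near))>R: continue
        m=np.array(r['mask']);print(n,round(r['conf'],2),fit([(C,m)],[p[0],p[1],yaw],*D[n],z0,z1),np.round(r['centre']),m.sum());return
    print(n,'none')
E
python3 - <<'E'
from look import *
look('bar_white_mid',15,57,(454,-301),7);look('bar_orange_mid',15,57,(440,-142),4);look('bar_green_mid',15,57,(432,-215),6)
look('mould_mid',6,96,(573,-172),0);look('mat',0,6,(571,-370),3)
E
```

```text
bar_white_mid 0.87 (array([ 456.4, -298. ,    5.5]), np.float64(0.072)) [230. 148.] 2931
bar_orange_mid 0.89 (array([ 444.1, -140.4,    4. ]), np.float64(0.072)) [349. 140.] 3101
bar_green_mid 0.72 (array([ 433.8, -214.3,    5.4]), np.float64(0.052)) [287. 130.] 2828
mould_mid 0.91 (array([ 5.739e+02, -1.702e+02, -2.000e-01]), np.float64(0.152)) [318. 240.] 5530
mat 0.92 (array([ 572.8, -368.8,    3.1]), np.float64(0.188)) [187. 220.] 7296
```

```bash

python3 -m jog '[[-0.62,0.51,0.9,0,0,0.6,93],[-0.62,0.51,0.9,0,0,0.6,93],[-0.62,0.51,0.9,0,0,0.6,93],[-0.62,0.51,0.9,0,0,0.6,93],[-0.62,0.51,0.9,0,0,0.6,93],[-0.62,0.51,0.9,0,0,0.6,93],[-0.62,0.51,0.9,0,0,0.6,93],[-0.62,0.51,0.9,0,0,0.6,93]]' | head -2
python3 -m jog '[[0,0,0,0,0,0.447,93],[0,0,0,0,0,0.447,93],[0,0,0,0,0,0.447,93],[0,0,0,0,0,0.447,93],[0,0,0,0,0,0.447,93],[0,0,0,0,0,0.447,93],[0,0,0,0,0,0.447,93]]'
python3 - <<'E'
from look import *
im=get_image('wrist');cv2.imwrite('pics/w2.png',im[:,:,::-1])
look('mould_mid',6,96,(573,-172),0)
E
```

```text
time: 4.45
tcp_pos: [572.2, -167.9, 158.7]
time: 5.03
tcp_pos: [572.1, -168.2, 158.9]
tcp_rot: [[-0.001, 1.0, 0.0], [1.0, 0.001, -0.0], [-0.0, 0.0, -1.0]]
wrist_force: [0.4, -0.4, 0.5]
width: 93.1
gripper_force: 0.0
mould_mid 0.94 (array([ 5.748e+02, -1.685e+02, -1.000e-01]), np.float64(0.032)) [281. 212.] 10548
```

View pics/w2.png

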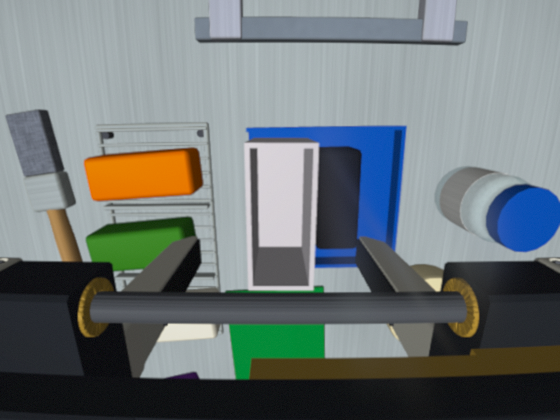

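The mould (281,215) sits centred between the fingers, with the black bar at (338,205) behind it; descending to grip.

```bash

python3 -m jog '[[0,0.02,0.5,0,0,0,93],[0,0.02,0.83,0,0,0,93],[0,0.02,0.83,0,0,0,93],[0,0.02,0.83,0,0,0,93],[0,0.02,0.83,0,0,0,30],[0,0.02,0.83,0,0,0,30],[0,0.02,0.83,0,0,0,30],[0,0.02,0.83,0,0,0,30],[0,0.02,0.83,0,0,0,30],[0,0.02,0.83,0,0,0,30]]'
python3 -m jog '[[0,0,0,0,0,0,30],[0,0,0,0,0,0,30],[0,0,0,0,0,0,30],[0,0,-0.1,0,0,0,30],[0,0,-0.3,0,0,0,30],[0,0,-0.5,0,0,0,30]]'
```

```text
time: 6.02
tcp_pos: [574.8, -168.4, 59.8]
tcp_rot: [[-0.0, 1.0, 0.001], [1.0, 0.0, -0.0], [-0.0, 0.001, -1.0]]
wrist_force: [-0.9, 0.3, -0.0]
width: 57.6
gripper_force: 0.0
time: 6.52
tcp_pos: [573.8, -168.0, 119.5]
tcp_rot: [[-0.0, 1.0, -0.002], [1.0, 0.0, 0.001], [0.001, -0.002, -1.0]]
wrist_force: [0.3, 0.1, -2.2]
width: 55.7
gripper_force: 30.0
```

```bash

python3 -m jog '[[-0.1,0,-0.2,0,0,0,30],[-0.3,0,-0.2,0,0,0,30],[-0.55,0,-0.2,0,0,0,30],[-0.8,0,-0.2,0,0,0,30],[-0.83,0,-0.2,0,0,0,30]]'|grep -A9 width
python3 -m jog '[[-0.25,0,0,0,0,0,30],[-0.5,0,0,0,0,0,30],[-0.75,0,0,0,0,0,30],[-0.83,0,0,0,0,0,30],[-0.83,0,0,0,0,0,30],[-0.83,0,0,0,0,0,30]]'
python3 -m jog '[[0,0,0.2,0,0,0,30],[0,0,0.4,0,0,0,30],[0,0,0.5,0,0,0,30],[0,0,0.6,0,0,0,30],[0,0,0.65,0,0,0,30],[0,0,0.68,0,0,0,30],[0,0,0.69,0,0,0,30],[0,0,0.69,0,0,0,30]]'
```

```text
width: 55.8
gripper_force: 30.0
time: 7.43
tcp_pos: [574.3, -366.9, 142.8]
tcp_rot: [[0.001, 1.0, -0.001], [1.0, -0.001, 0.001], [0.001, -0.001, -1.0]]
wrist_force: [0.9, 0.4, -2.7]
width: 55.8
gripper_force: 30.0
time: 8.1
tcp_pos: [574.9, -367.6, 60.8]
tcp_rot: [[-0.0, 1.0, 0.001], [1.0, 0.0, -0.0], [-0.0, 0.001, -1.0]]
wrist_force: [0.6, 1.0, -2.2]
width: 55.7
gripper_force: 30.0
```

```bash

python3 -m jog '[[0,0,0.01,0,0,0,30],[0,0,0.01,0,0,0,30],[0,0,0.015,0,0,0,80],[0,0,0.015,0,0,0,93],[0,0,0.015,0,0,0,93],[0,0,0.015,0,0,0,93],[0,0,0.015,0,0,0,93]]'
python3 -m jog '[[0,0,-0.2,0,0,0,93],[0,0,-0.5,0,0,0,93],[0,0,-0.9,0,0,0,93],[0,0,-0.9,0,0,0,93]]' | head -2
python3 -m jog '[[0.8,0,0,0,0,0,93],[0.8,0,0,0,0,0,93],[0.8,0,0,0,0,0,93],[0.8,0,0,0,0,0,93]]'|head -1
python3 -m jog '[[0.8,0.4,0,0,0,0,93],[0.8,0.4,0,0,0,0,93],[0.8,0.4,0,0,0,0,93],[0.8,0.4,0,0,0,0,93]]'|head -2
python3 - <<'E'
from look import *
im=get_image('wrist');cv2.imwrite('pics/w3.png',im[:,:,::-1])
look('bar_black_mid',6,48,(630,-170),90)
im=get_image('top');cv2.imwrite('pics/t3.png',cv2.resize(im[100:300,260:460,::-1],None,fx=2.5,fy=2.5))
E
```

```text
time: 8.68
tcp_pos: [574.6, -367.6, 58.6]
tcp_rot: [[0.0, 1.0, 0.0], [1.0, -0.0, -0.0], [-0.0, 0.0, -1.0]]
wrist_force: [0.6, -0.4, 0.1]
width: 84.4
gripper_force: 0.0
time: 9.02
tcp_pos: [576.8, -369.1, 174.0]
time: 9.35
time: 9.68
tcp_pos: [624.4, -172.7, 166.4]
bar_black_mid 0.55 (array([ 629.7, -166.3,   90.1]), np.float64(0.071)) [285. 188.] 4231
```

View pics/w3.png

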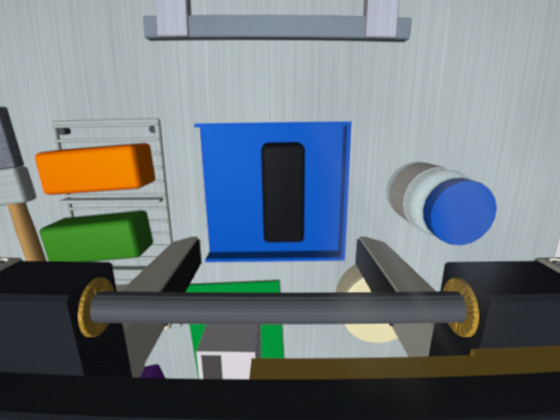

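View pics/t3.png

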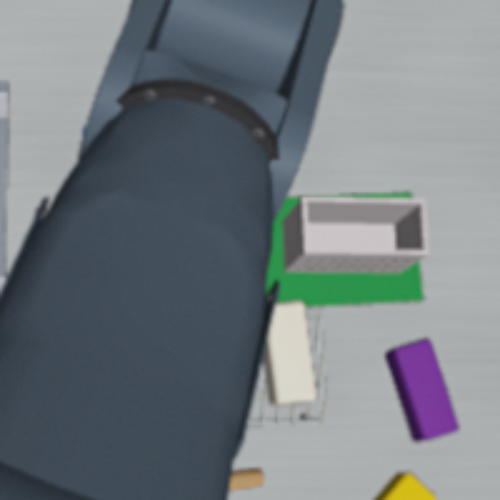

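The crate is clear, with the black bar centred at (284,192) in the wrist view. The top crop shows the mould standing upright on the mat. Gripping the black bar next.

```bash

python3 -m jog '[[0.045,0.04,0.4,0,0,0,70],[0.045,0.04,0.7,0,0,0,70],[0.045,0.04,0.7,0,0,0,70],[0.045,0.04,0.7,0,0,0,70],[0.045,0.04,0.7,0,0,0,70]]'
python3 - <<'E'
from look import *
look('bar_black_mid',6,48,(630,-170),90)
s=read_state();get_image('wrist');C=cam('wrist',s)
for r in regions_of('wrist','jar')[:1]: 
  m=np.array(r['mask']);print('jar',fit([(C,m)],[760,-173,0],64,64,0,100))
E
```

```text
time: 10.3
tcp_pos: [628.0, -171.4, 84.5]
tcp_rot: [[0.001, 1.0, 0.002], [1.0, -0.001, -0.001], [-0.001, 0.002, -1.0]]
wrist_force: [-0.0, 0.3, -0.1]
width: 70.3
gripper_force: 0.0
bar_black_mid 0.94 (array([ 630.1, -165.9,   91. ]), np.float64(0.083)) [281. 212.] 7746
jar (array([ 791.3, -165.3,  -12.3]), np.float64(0.445))
```

```bash

python3 -m jog '[[0.04,0.017,0.25,0,0,0,70],[0.04,0.017,0.45,0,0,0,70],[0.04,0.017,0.5,0,0,0,70],[0.04,0.017,0.5,0,0,0,70],[0.04,0.017,0.5,0,0,0,25],[0.04,0.017,0.5,0,0,0,25],[0.04,0.017,0.5,0,0,0,25],[0.04,0.017,0.5,0,0,0,25],[0.04,0.017,0.5,0,0,0,25],[0.04,0.017,0.5,0,0,0,25]]'
python3 -m jog '[[0,0,0,0,0,0,25],[0,0,0,0,0,0,25],[0,0,-0.1,0,0,0,25],[0,0,-0.3,0,0,0,25],[0,0,-0.6,0,0,0,25],[0,0,-0.9,0,0,0,25],[0,0,-1,0,0,0,25]]'
```

```text
time: 11.33
tcp_pos: [629.8, -165.5, 23.3]
tcp_rot: [[-0.0, 1.0, 0.001], [1.0, 0.0, -0.0], [-0.0, 0.001, -1.0]]
wrist_force: [-2.2, 0.3, 5.9]
width: 42.1
gripper_force: 29.9
time: 11.92
tcp_pos: [631.2, -165.9, 148.4]
tcp_rot: [[-0.0, 1.0, 0.006], [1.0, 0.0, -0.002], [-0.002, 0.006, -1.0]]
wrist_force: [-0.0, -0.0, -0.3]
width: 41.8
gripper_force: 29.9
```

```bash

for i in 1 2 3; do python3 -m jog '[[0.25,-0.06,0,0,0,0,25],[0.5,-0.12,0,0,0,0,25],[0.75,-0.19,0,0,0,0,25],[0.8,-0.19,0,0,0,0,25]]'|grep -v rot; done
python3 -m jog '[[0,0,-0.3,0,0,0,25],[0,0,-0.3,0,0,0,25]]'|tail -2
python3 - <<'E'
from look import *
s=read_state();im=get_image('wrist');cv2.imwrite('pics/w4.png',im[:,:,::-1]);np.savez('w4.npz',im=im,p=s['tcp_pos'],R=s['tcp_rot']);print(s['tcp_pos'],s['wrist_force'])
E
```

```text
time: 12.25
tcp_pos: [604.9, -65.6, 142.3]
wrist_force: [-0.9, 0.3, -1.8]
width: 42.0
gripper_force: 29.9
time: 12.58
tcp_pos: [582.2, 30.0, 142.2]
wrist_force: [0.2, 0.0, -2.0]
width: 41.6
gripper_force: 29.9
time: 12.92
tcp_pos: [559.7, 125.7, 142.3]
wrist_force: [-0.7, 0.5, -1.0]
width: 41.8
gripper_force: 29.9
width: 41.7
gripper_force: 29.9
[563.18774769 123.08632853 183.07634602] [-0.35877816 -0.07202552  0.44504854]
```

View pics/w4.png

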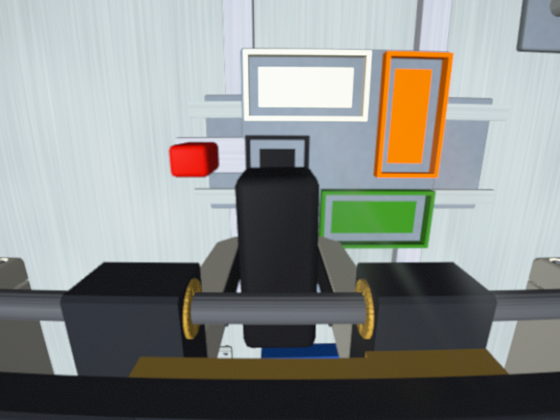

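Held: the black bar hangs over the carrier. Pocket centres are at about (305,87) white, (413,114) orange, (376,218) green and (277,165) black, the last mostly hidden by the bar; the grip is at (193,158).

```bash
python3 - <<'E'
from h import *
d=np.load('w4.npz');im=d['im'];C=cam('wrist',dict(tcp_pos=d['p'],tcp_rot=d['R']))
hsv=cv2.cvtColor(im,cv2.COLOR_RGB2HSV).astype(int);h,s,v=hsv[...,0],hsv[...,1],hsv[...,2]
def rect(nm,m,roi,z,minA=60):
    r=np.zeros(h.shape,bool);r[roi[1]:roi[3],roi[0]:roi[2]]=1
    k,l,st,ce=cv2.connectedComponentsWithStats((m&r).astype(np.uint8))
    for q in range(1,k):
        if st[q,4]<minA:continue
        ys,xs=np.nonzero(l==q);R=cv2.minAreaRect(back(C,np.c_[xs,ys],z)[:,:2].astype(np.float32));print(nm,z,st[q].tolist(),np.round(R[0],1),np.round(R[1]),round(R[2],1))
for z in(56,44):
    rect('or',(h>4)&(h<22)&(s>120),(370,40,460,185),z)
    rect('gr',(h>45)&(h<75)&(s>80),(310,180,440,255),z)
    rect('wh',(v>200)&(s<40),(235,40,378,130),z)
    rect('bk',(v<60),(238,125,315,168),z)
rect('knob',((h<4)|(h>176))&(s>150),(160,130,230,190),98)
E
```

```text
or 56 [374, 51, 79, 127, 2786] [691.3 204.8] [115.  65.] 89.9
or 56 [387, 69, 45, 94, 3372] [687.9 204.7] [85. 35.] 89.9
gr 56 [317, 190, 118, 58, 1690] [664.2 103.6] [ 62. 118.] 89.6
gr 56 [331, 201, 86, 32, 2649] [662.  106.2] [33. 86.] 89.8
wh 56 [235, 40, 143, 82, 3599] [589.3 235.2] [128.  70.] 0.4
wh 56 [258, 66, 96, 42, 3923] [589.6 230.4] [87. 36.] 0.1
wh 56 [235, 101, 7, 16, 105] [527.5 211.3] [14.  6.] 88.4
bk 56 [246, 136, 62, 32, 263] [563.6 171.5] [59. 29.] 0.0
bk 56 [260, 150, 35, 18, 596] [563.8 165. ] [33. 16.] 0.0
or 44 [374, 51, 79, 127, 2786] [696.6 205.1] [120.  68.] 89.9
or 44 [387, 69, 45, 94, 3372] [693.1 205. ] [89. 36.] 89.9
gr 44 [317, 190, 118, 58, 1690] [668.3  99.8] [ 64. 123.] 89.6
gr 44 [331, 201, 86, 32, 2649] [666.1 102.5] [35. 89.] 89.8
wh 44 [235, 40, 143, 82, 3599] [590.4 236.7] [134.  73.] 0.4
wh 44 [258, 66, 96, 42, 3923] [590.8 231.8] [91. 37.] 0.1
wh 44 [235, 101, 7, 16, 105] [526.1 211.9] [14.  6.] 88.4
bk 44 [246, 136, 62, 32, 263] [563.7 170.5] [61. 31.] 0.0
bk 44 [260, 150, 35, 18, 596] [563.8 163.7] [34. 17.] 0.0
knob 98 [170, 143, 48, 34, 1478] [494.4 168.7] [27. 39.] 89.9
```

```bash
python3 - <<'E'
from h import *
d=np.load('w4.npz');im=d['im'];C=cam('wrist',dict(tcp_pos=d['p'],tcp_rot=d['R']))
print(im[145:200,290].sum(1).tolist())
p=d['p']
for e in(47,50,53):
    print(e,proj(C,[[p[0]+10,p[1]+e,p[2]+24.5],[p[0]+10,p[1]+e,p[2]-17.5]]).round(1).tolist())
E
```

```text
[516, 518, 511, 426, 231, 113, 120, 126, 127, 126, 123, 120, 124, 123, 123, 123, 123, 123, 120, 121, 119, 93, 68, 39, 49, 45, 42, 51, 41, 50, 57, 50, 64, 75, 82, 87, 100, 101, 113, 116, 123, 116, 121, 119, 120, 121, 124, 124, 124, 121, 126, 118, 122, 125, 122]
47 [[298.0, 182.6], [293.1, 169.7]]
50 [[298.1, 176.3], [293.2, 164.8]]
53 [[298.2, 169.9], [293.2, 159.8]]
```

```bash

python3 -m jog '[[0.057,0.004,0.3,0,0,0,25],[0.057,0.004,0.6,0,0,0,25],[0.057,0.004,0.8,0,0,0,25],[0.057,0.004,0.8,0,0,0,25],[0.057,0.004,0.8,0,0,0,25]]'
```

```text
time: 13.55
tcp_pos: [561.0, 128.8, 81.5]
tcp_rot: [[0.001, 1.0, -0.003], [1.0, -0.001, -0.0], [-0.001, -0.003, -1.0]]
wrist_force: [0.2, 0.6, -0.4]
width: 41.7
gripper_force: 29.9
```

```bash

python3 -m jog '[[0.008,0.022,0.05,0,0,0,25],[0.008,0.022,0.1,0,0,0,25],[0.008,0.022,0.13,0,0,0,25],[0.008,0.022,0.15,0,0,0,25],[0.008,0.022,0.155,0,0,0,25],[0.008,0.022,0.155,0,0,0,25]]'
```

```text
time: 14.05
tcp_pos: [564.1, 130.5, 64.0]
tcp_rot: [[0.0, 1.0, 0.0], [1.0, -0.0, 0.0], [0.0, 0.0, -1.0]]
wrist_force: [0.6, -0.1, -1.6]
width: 42.0
gripper_force: 29.9
```

```bash

python3 -m jog '[[0,0,0.015,0,0,0,25],[0,0,0.015,0,0,0,25],[0,0,0.015,0,0,0,48],[0,0,0.015,0,0,0,56],[0,0,0.015,0,0,0,56],[0,0,0.015,0,0,0,56]]'
python3 -m jog '[[0,0,-0.2,0,0,0,56],[0,0,-0.5,0,0,0,56],[0,0,-0.9,0,0,0,56],[0,0,-1,0,0,0,56],[0,0,-1,0,0,0,56]]'|head -2
python3 - <<'E'
from look import *
look('bar_black_mid',44,86,(564,129),90)
im=get_image('wrist');cv2.imwrite('pics/w5.png',im[:,:,::-1])
E
```

```text
time: 14.55
tcp_pos: [564.3, 130.5, 62.2]
tcp_rot: [[-0.0, 1.0, 0.0], [1.0, 0.0, 0.0], [0.0, 0.0, -1.0]]
wrist_force: [-0.3, -0.4, -0.5]
width: 55.5
gripper_force: 0.0
time: 14.97
tcp_pos: [566.2, 130.8, 187.0]
bar_black_mid 0.73 (array([564.4, 129.7,  90. ]), np.float64(0.106)) [275. 200.] 4547
```

View pics/w5.png

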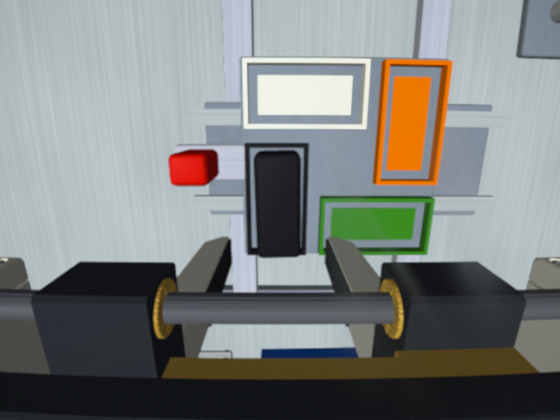

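Black is in its pocket at (277,203). Orange is next.

```bash

python3 -m jog '[[-0.95,-0.5,0.1,0,0,0,70],[-0.95,-0.5,0.1,0,0,0,70],[-0.95,-0.5,0.1,0,0,0,70],[-0.95,-0.5,0.1,0,0,0,70]]'|head -2
python3 -m jog '[[-0.98,-0.5,0,0,0,-0.55,70],[-0.98,-0.5,0,0,0,-0.55,70],[-0.98,-0.5,0,0,0,-0.55,70],[-0.98,-0.5,0,0,0,-0.55,70],[-0.98,-0.5,0,0,0,-0.55,70],[-0.98,-0.5,0,0,0,-0.55,70],[-0.98,-0.5,0,0,0,-0.55,70],[-0.98,-0.5,0,0,0,-0.55,70]]'|head -2
python3 -m jog '[[0,0,0,0,0,-0.544,70],[0,0,0,0,0,-0.544,70],[0,0,0,0,0,-0.544,70],[0,0,0,0,0,-0.544,70],[0,0,0,0,0,-0.544,70],[0,0,0,0,0,-0.544,70],[0,0,0,0,0,-0.544,70],[0,0,0,0,0,-0.544,70]]'
python3 - <<'E'
from look import *
look('bar_orange_mid',15,57,(444,-140),4);look('bar_green_mid',15,57,(433,-215),4)
E
```

```text
time: 15.45
tcp_pos: [500.3, 12.8, 167.6]
time: 16.12
tcp_pos: [443.6, -100.9, 168.8]
time: 16.78
tcp_pos: [443.8, -100.8, 169.2]
tcp_rot: [[-0.998, -0.069, -0.002], [-0.069, 0.998, 0.001], [0.002, 0.001, -1.0]]
wrist_force: [-1.7, 0.4, 0.9]
width: 69.7
gripper_force: 0.0
bar_orange_mid 0.74 (array([ 444.5, -139.1,    2.7]), np.float64(0.087)) [239. 194.] 4518
bar_green_mid 0.72 (array([ 433.5, -212. ,    5.7]), np.float64(0.116)) [164. 179.] 5279
```

```bash

python3 -m jog '[[0.02,-0.32,0.5,0,0,0,60],[0.02,-0.32,0.5,0,0,0,60],[0.02,-0.32,0.5,0,0,0,60],[0.02,-0.32,0.5,0,0,0,60]]'|head -2
python3 - <<'E'
from look import *
look('bar_orange_mid',15,57,(444,-140),4)
s=read_state();im=get_image('wrist');cv2.imwrite('pics/w6.png',im[:,:,::-1]);print(s['tcp_pos'])
E
```

```text
time: 17.32
tcp_pos: [443.8, -139.6, 109.4]
bar_orange_mid 0.62 (array([ 444.8, -140.4,    3.7]), np.float64(0.105)) [277. 216.] 6548
[ 444.87682906 -139.30364813  111.00980115]
```

View pics/w6.png

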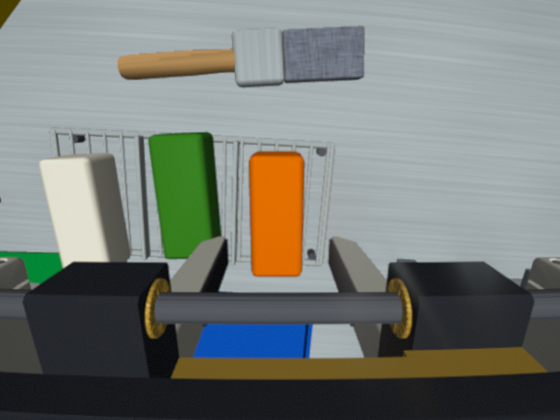

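Orange (277,214) is centred and parallel between the fingers, with green at (185,195) clear of the left one. Gripping.

```bash

python3 -m jog '[[0,-0.008,0.3,0,0,0,60],[0,-0.008,0.55,0,0,0,60],[0,-0.008,0.645,0,0,0,60],[0,-0.008,0.645,0,0,0,60],[0,-0.008,0.645,0,0,0,25],[0,-0.008,0.645,0,0,0,25],[0,-0.008,0.645,0,0,0,25],[0,-0.008,0.645,0,0,0,25],[0,-0.008,0.645,0,0,0,25],[0,-0.008,0.645,0,0,0,25]]'
python3 -m jog '[[0,0,0,0,0,0,25],[0,0,-0.1,0,0,0,25],[0,0,-0.3,0,0,0,25],[0,0,-0.6,0,0,0,25],[0,0,-0.9,0,0,0,25],[0,0,-1,0,0,0,25]]'
```

```text
time: 18.3
tcp_pos: [445.3, -140.7, 34.0]
tcp_rot: [[-0.998, -0.07, 0.002], [-0.07, 0.998, -0.001], [-0.002, -0.001, -1.0]]
wrist_force: [0.0, 2.3, 8.3]
width: 41.8
gripper_force: 30.0
time: 18.8
tcp_pos: [446.1, -141.2, 157.6]
tcp_rot: [[-0.998, -0.07, 0.006], [-0.07, 0.998, -0.003], [-0.006, -0.003, -1.0]]
wrist_force: [0.3, -0.8, -1.1]
width: 42.0
gripper_force: 30.0
```

```bash

for i in 1 2 3; do python3 -m jog '[[-0.17,0.26,0,0,0,0,25],[-0.34,0.53,0,0,0,0,25],[-0.5,0.79,0,0,0,0,25],[-0.56,0.88,0,0,0,0,25]]'|grep -v rot; done
python3 -m jog '[[-0.2,0.03,0,0,0,0.55,25],[-0.4,0.06,0,0,0,0.55,25],[-0.56,0.095,0,0,0,0.55,25],[-0.56,0.095,0,0,0,0.55,25],[-0.56,0.095,0,0,0,0.55,25],[-0.56,0.095,0,0,0,0.55,25],[-0.56,0.095,0,0,0,0.55,25],[-0.56,0.095,0,0,0,0.55,25]]'|grep -v rot
python3 -m jog '[[0,0,0,0,0,0.544,25],[0,0,0,0,0,0.544,25],[0,0,0,0,0,0.544,25],[0,0,0,0,0,0.544,25],[0,0,0,0,0,0.544,25],[0,0,0,0,0,0.544,25],[0,0,0,0,0,0.544,25],[0,0,0,0,0,0.544,25],[0,0,0,0,0,0.544,25]]'
python3 - <<'E'
from look import *
s=read_state();im=get_image('wrist');cv2.imwrite('pics/w7.png',im[:,:,::-1]);np.savez('w7.npz',im=im,p=s['tcp_pos'],R=s['tcp_rot'])
E
```

```text
time: 19.13
tcp_pos: [505.5, -27.3, 153.5]
wrist_force: [-0.4, 0.2, -1.3]
width: 42.1
gripper_force: 30.0
time: 19.47
tcp_pos: [565.1, 82.9, 153.2]
wrist_force: [0.0, -0.3, -2.4]
width: 41.6
gripper_force: 30.0
time: 19.8
tcp_pos: [624.5, 192.8, 152.9]
wrist_force: [-0.3, 0.9, -0.9]
width: 42.1
gripper_force: 30.0
time: 20.47
tcp_pos: [689.5, 204.9, 152.8]
wrist_force: [-0.6, 0.1, -1.5]
width: 41.6
gripper_force: 30.0
time: 21.22
tcp_pos: [689.5, 205.3, 152.8]
tcp_rot: [[-0.004, 1.0, -0.0], [1.0, 0.004, -0.0], [-0.0, -0.0, -1.0]]
wrist_force: [1.0, 0.6, -1.7]
width: 41.7
gripper_force: 30.0
```

View pics/w7.png

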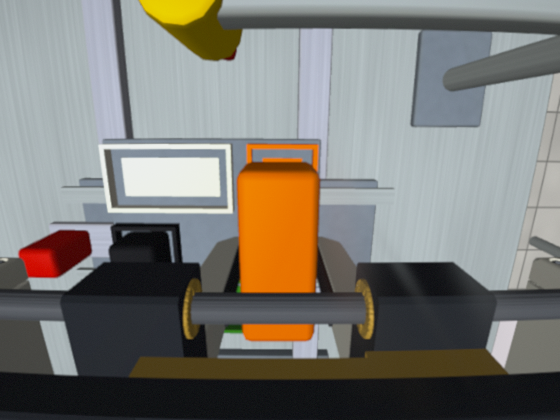

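Orange is held over its pocket, whose outer rim shows at (247–319, 145). The pointer head is at (195,25), well clear.

```bash
python3 - <<'E'
from h import *
d=np.load('w7.npz');im=d['im'].astype(int);C=cam('wrist',dict(tcp_pos=d['p'],tcp_rot=d['R']));p=d['p'];print(p.round(1))
print([(r,im[r,280].tolist()) for r in range(136,186,2)])
for e in(46,48,50,52): print(e,proj(C,[[p[0],p[1]+e,p[2]+23],[p[0],p[1]+e,p[2]-19]]).round(1)[:,1])
for y in(258,260,262,264): print('outer wall y',y,proj(C,[[692,y+4,56]]).round(1))
print([im[150,c].tolist() for c in range(242,326,3)])
for x in (660,662,722,724): print(x,proj(C,[[x,255,56]]).round(1))
E
```

```text
[689.5 205.3 152.8]
[(136, [176, 186, 189]), (138, [151, 160, 164]), (140, [114, 125, 133]), (142, [124, 134, 148]), (144, [191, 101, 50]), (146, [238, 122, 0]), (148, [224, 124, 56]), (150, [134, 136, 145]), (152, [126, 138, 152]), (154, [125, 138, 151]), (156, [129, 138, 148]), (158, [215, 128, 76]), (160, [235, 118, 0]), (162, [142, 67, 0]), (164, [99, 48, 0]), (166, [103, 49, 0]), (168, [103, 49, 0]), (170, [125, 60, 0]), (172, [171, 82, 0]), (174, [209, 99, 0]), (176, [221, 107, 0]), (178, [227, 111, 0]), (180, [234, 119, 0]), (182, [236, 123, 0]), (184, [237, 123, 0])]
46 [184.1 171. ]
48 [180.  167.7]
50 [175.8 164.4]
52 [171.6 161.1]
outer wall y 258 [[280.2 144.9]]
outer wall y 260 [[280.2 142.6]]
outer wall y 262 [[280.2 140.2]]
outer wall y 264 [[280.2 137.8]]
[[124, 138, 150], [141, 137, 148], [238, 125, 0], [174, 92, 36], [134, 137, 146], [134, 136, 145], [132, 135, 143], [133, 135, 144], [132, 135, 144], [132, 134, 143], [132, 135, 144], [131, 134, 142], [133, 136, 145], [134, 135, 146], [134, 136, 145], [132, 134, 144], [132, 135, 144], [136, 138, 147], [140, 136, 144], [142, 138, 146], [142, 137, 146], [142, 137, 146], [142, 137, 145], [143, 124, 123], [226, 113, 0], [230, 123, 51], [137, 143, 155], [184, 189, 202]]
660 [[243.  153.1]]
662 [[245.3 153.1]]
722 [[315.  153.4]]
724 [[317.3 153.4]]
```

```bash

python3 -m jog '[[-0.015,0.029,0.25,0,0,0,25],[-0.015,0.029,0.45,0,0,0,25],[-0.015,0.029,0.6,0,0,0,25],[-0.015,0.029,0.6,0,0,0,25],[-0.015,0.029,0.6,0,0,0,25]]'
```

```text
time: 21.68
tcp_pos: [692.8, 203.7, 80.3]
tcp_rot: [[-0.002, 1.0, -0.001], [1.0, 0.002, -0.0], [-0.0, -0.001, -1.0]]
wrist_force: [-0.4, -0.2, -1.2]
width: 41.5
gripper_force: 30.0
```

```bash

python3 -m jog '[[0,0,0.06,0,0,0,25],[0,0,0.1,0,0,0,25],[0,0,0.13,0,0,0,25],[0,0,0.138,0,0,0,25],[0,0,0.14,0,0,0,25],[0,0,0.14,0,0,0,25]]'|sed -n '2p;4,6p'
python3 -m jog '[[0,0,0,0,0,0,46],[0,0,0,0,0,0,56],[0,0,0,0,0,0,56],[0,0,0,0,0,0,56],[0,0,0,0,0,0,56]]'|sed -n '2p;4,6p'
python3 -m jog '[[0,0,-0.2,0,0,0,56],[0,0,-0.5,0,0,0,56],[0,0,-0.9,0,0,0,56],[0,0,-1,0,0,0,56],[0,0,-1,0,0,0,56]]'|head -2
python3 - <<'E'
from look import *
look('bar_orange_mid',44,86,(692,205),90);look('bar_black_mid',44,86,(564,129),90)
E
```

```text
tcp_pos: [693.2, 203.9, 64.1]
wrist_force: [-0.4, -0.4, -1.2]
width: 41.7
gripper_force: 30.0
tcp_pos: [693.2, 203.9, 64.0]
wrist_force: [-0.7, 1.1, -0.3]
width: 55.9
gripper_force: 0.0
time: 23.02
tcp_pos: [695.2, 204.4, 190.0]
bar_orange_mid 0.56 (array([693.4, 206.4,  89.8]), np.float64(0.085)) [278. 200.] 4557
bar_black_mid none
```

```bash

for i in 1 2; do python3 -m jog '[[-0.92,-0.54,0.05,0,0,0,62],[-0.92,-0.54,0.05,0,0,0,62],[-0.92,-0.54,0.05,0,0,0,62],[-0.92,-0.54,0.05,0,0,0,62]]'|head -2;done
python3 -m jog '[[-0.92,-0.54,0,0,0,-0.56,62],[-0.92,-0.54,0,0,0,-0.56,62],[-0.92,-0.54,0,0,0,-0.56,62],[-0.92,-0.54,0,0,0,-0.56,62],[-0.92,-0.54,0,0,0,-0.56,62],[-0.92,-0.54,0,0,0,-0.56,62],[-0.92,-0.54,0,0,0,-0.56,62],[-0.92,-0.54,0,0,0,-0.56,62]]'|head -2
python3 -m jog '[[0,0,0,0,0,-0.551,62],[0,0,0,0,0,-0.551,62],[0,0,0,0,0,-0.551,62],[0,0,0,0,0,-0.551,62],[0,0,0,0,0,-0.551,62],[0,0,0,0,0,-0.551,62],[0,0,0,0,0,-0.551,62],[0,0,0,0,0,-0.551,62]]'|head -3
python3 - <<'E'
from look import *
look('bar_green_mid',15,57,(433,-213),5)
E
```

```text
time: 23.55
tcp_pos: [624.5, 88.9, 175.6]
time: 23.88
tcp_pos: [560.0, -20.9, 170.2]
time: 24.55
tcp_pos: [498.4, -127.1, 170.8]
time: 25.22
tcp_pos: [498.5, -127.0, 171.1]
tcp_rot: [[-0.995, -0.095, -0.001], [-0.095, 0.995, 0.0], [0.001, 0.001, -1.0]]
bar_green_mid 0.8 (array([ 434. , -212.4,    5.3]), np.float64(0.077)) [192. 122.] 5802
```

```bash

python3 -m jog '[[0.6,-0.657,0.1,0,0,0,62],[0.6,-0.657,0.2,0,0,0,62],[0.6,-0.657,0.4,0,0,0,62],[0.6,-0.657,0.5,0,0,0,62],[0.6,-0.657,0.5,0,0,0,62]]'|head -2
python3 - <<'E'
from look import *
look('bar_green_mid',15,57,(433,-213),5);print(read_state()['tcp_pos'])
im=get_image('wrist');cv2.imwrite('pics/w8.png',im[:,:,::-1])
E
```

```text
time: 25.73
tcp_pos: [432.6, -212.7, 109.4]
bar_green_mid 0.93 (array([ 434.2, -213.6,    6.4]), np.float64(0.095)) [273. 212.] 6597
[ 434.7752793  -212.55394536  112.00014702]
```

View pics/w8.png

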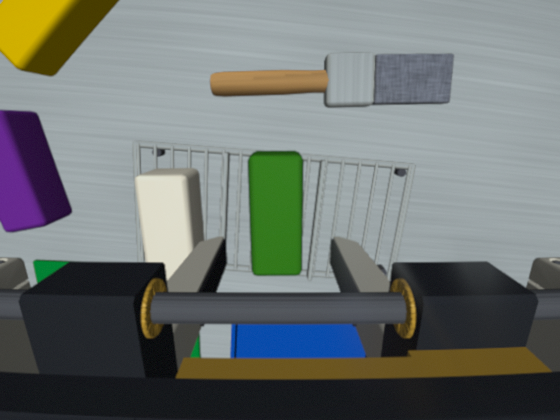

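Green (276,213) is centred and parallel, with white at (170,220) clear of the finger. Gripping green.

```bash

python3 -m jog '[[0,-0.008,0.3,0,0,0,62],[0,-0.008,0.55,0,0,0,62],[0,-0.008,0.65,0,0,0,62],[0,-0.008,0.65,0,0,0,62],[0,-0.008,0.65,0,0,0,25],[0,-0.008,0.65,0,0,0,25],[0,-0.008,0.65,0,0,0,25],[0,-0.008,0.65,0,0,0,25],[0,-0.008,0.65,0,0,0,25],[0,-0.008,0.65,0,0,0,25]]'
python3 -m jog '[[0,0,0,0,0,0,25],[0,0,-0.1,0,0,0,25],[0,0,-0.3,0,0,0,25],[0,0,-0.6,0,0,0,25],[0,0,-0.9,0,0,0,25],[0,0,-1,0,0,0,25]]'
```

```text
time: 26.72
tcp_pos: [435.5, -213.9, 35.1]
tcp_rot: [[-0.995, -0.095, 0.002], [-0.095, 0.995, -0.001], [-0.002, -0.001, -1.0]]
wrist_force: [-0.5, 1.6, 8.5]
width: 41.5
gripper_force: 30.0
time: 27.22
tcp_pos: [436.1, -214.5, 158.8]
tcp_rot: [[-0.995, -0.095, 0.005], [-0.095, 0.995, -0.003], [-0.005, -0.004, -1.0]]
wrist_force: [0.7, -0.4, -1.2]
width: 42.1
gripper_force: 30.0
```

```bash

for i in 1 2; do python3 -m jog '[[-0.2,0.23,0,0,0,0,25],[-0.4,0.46,0,0,0,0,25],[-0.6,0.69,0,0,0,0,25],[-0.718,0.816,0,0,0,0,25]]'|grep -v rot; done
python3 -m jog '[[-0.2,0.23,0,0,0,0.063,25],[-0.4,0.46,0,0,0,0.063,25],[-0.6,0.69,0,0,0,0.063,25],[-0.718,0.816,0,0,0,0.063,25],[-0.718,0.816,0,0,0,0.063,25],[-0.718,0.816,0,0,0,0.063,25]]'
cat > off.py <<'E'
# held bar centre offset along tool x (from end-face bottom edge) and pocket rim, at present pose
from h import *
def shot(f):
    s=read_state();im=get_image('wrist');cv2.imwrite(f,im[:,:,::-1]);C=cam('wrist',s);print(s['tcp_pos'].round(1));return im.astype(int),C,s['tcp_pos'],s['tcp_rot']
def tool(C,p,R,q): return proj(C,p+np.asarray(q,float)@np.asarray(R).T).round(1)
E
python3 - <<'E'
from off import *
im,C,p,R=shot('pics/w9.png')
print([(r,im[r,280].tolist()) for r in range(120,190,2)])
for e in(46,48,50,52): print(e,tool(C,p,R,[[e,0,-22],[e,0,20]])[:,1])
for x in(608,610,612,614): print('near inner/outer wall x',x,proj(C,[[x,103,56],[x-4,103,56]])[:,1].round(1))
E
```

```text
time: 27.55
tcp_pos: [512.4, -105.4, 154.6]
wrist_force: [0.2, -1.4, -2.8]
width: 42.1
gripper_force: 30.0
time: 27.88
tcp_pos: [588.8, 0.7, 154.4]
wrist_force: [0.9, 0.4, -1.7]
width: 42.0
gripper_force: 30.0
time: 28.38
tcp_pos: [663.7, 104.2, 153.7]
tcp_rot: [[-1.0, -0.003, -0.0], [-0.003, 1.0, -0.0], [0.0, -0.0, -1.0]]
wrist_force: [-0.9, -0.3, -2.3]
width: 41.6
gripper_force: 30.0
[663.7 104.2 153.7]
[(120, [148, 162, 177]), (122, [134, 147, 160]), (124, [47, 51, 56]), (126, [44, 44, 49]), (128, [119, 131, 142]), (130, [145, 158, 174]), (132, [145, 158, 173]), (134, [145, 159, 174]), (136, [147, 160, 175]), (138, [146, 160, 175]), (140, [145, 159, 174]), (142, [144, 156, 171]), (144, [85, 132, 86]), (146, [68, 151, 40]), (148, [81, 152, 72]), (150, [138, 156, 166]), (152, [143, 157, 172]), (154, [144, 158, 173]), (156, [143, 156, 171]), (158, [110, 151, 123]), (160, [49, 114, 31]), (162, [38, 93, 22]), (164, [40, 94, 23]), (166, [42, 96, 25]), (168, [49, 110, 30]), (170, [58, 133, 35]), (172, [64, 147, 36]), (174, [65, 149, 38]), (176, [65, 149, 38]), (178, [64, 148, 38]), (180, [66, 150, 38]), (182, [65, 148, 37]), (184, [65, 148, 37]), (186, [65, 149, 37]), (188, [63, 149, 38])]
46 [180.7 168.2]
48 [176.5 165. ]
50 [172.4 161.7]
52 [168.2 158.4]
near inner/outer wall x 608 [144.1 139.4]
near inner/outer wall x 610 [146.5 141.7]
near inner/outer wall x 612 [148.8 144.1]
near inner/outer wall x 614 [151.2 146.5]
```

View pics/w9.png

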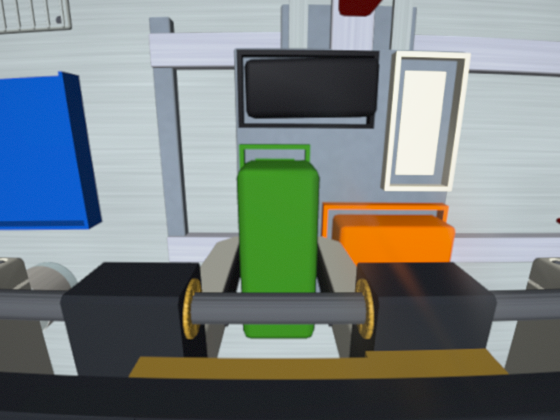

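Green is held over its pocket (rim cols 240–310), with black and orange seated at (311,88) and (392,240). Lowering.

```bash

python3 -m jog '[[-0.022,-0.012,0.25,0,0,0,25],[-0.022,-0.012,0.45,0,0,0,25],[-0.022,-0.012,0.58,0,0,0,25],[-0.022,-0.012,0.58,0,0,0,25],[-0.022,-0.012,0.58,0,0,0,25],[-0.022,-0.012,0.58,0,0,0,25]]'|sed -n '2p;4,6p'
```

```text
tcp_pos: [667.0, 101.4, 85.9]
wrist_force: [0.4, -1.0, -1.5]
width: 41.9
gripper_force: 30.0
```

```bash

python3 -m jog '[[0.003,0.01,0.07,0,0,0,25],[0.003,0.01,0.12,0,0,0,25],[0.003,0.01,0.16,0,0,0,25],[0.003,0.01,0.17,0,0,0,25],[0.003,0.01,0.175,0,0,0,25],[0.003,0.01,0.175,0,0,0,25]]'|sed -n '2p;4,6p'
python3 -m jog '[[0,0,0,0,0,0,46],[0,0,0,0,0,0,54],[0,0,0,0,0,0,54],[0,0,0,0,0,0,54],[0,0,0,0,0,0,54]]'|sed -n '2p;4,6p'
python3 -m jog '[[0,0,-0.2,0,0,0,54],[0,0,-0.5,0,0,0,54],[0,0,-0.9,0,0,0,54],[0,0,-1,0,0,0,54],[0,0,-1,0,0,0,54]]'|head -2
python3 - <<'E'
from look import *
look('bar_orange_mid',44,86,(692,205),90);look('bar_black_mid',44,86,(564,129),90);look('bar_green_mid',44,86,(665,103),0)
E
```

```text
tcp_pos: [666.7, 103.3, 64.1]
wrist_force: [-0.6, -1.7, 5.0]
width: 41.7
gripper_force: 30.0
tcp_pos: [666.1, 103.3, 63.1]
wrist_force: [0.5, -0.4, 0.4]
width: 53.9
gripper_force: 0.0
time: 30.27
tcp_pos: [668.2, 103.5, 188.7]
bar_orange_mid none
bar_black_mid 0.59 (array([566.1, 130.4,  91.6]), np.float64(0.094)) [312.  89.] 6099
bar_green_mid 0.69 (array([665.6, 104.3,   1.2]), np.float64(0.112)) [279. 200.] 4696
```

```bash

for i in 1 2 3; do python3 -m jog '[[0.44,-0.84,0.05,0,0,0,62],[0.44,-0.84,0.05,0,0,0,62],[0.44,-0.84,0.05,0,0,0,62],[0.44,-0.84,0.05,0,0,0,62]]'|head -2;done
python3 -m jog '[[0.35,-0.8,0.05,0,0,-0.07,62],[0.35,-0.8,0.05,0,0,-0.07,62],[0.35,-0.8,0.05,0,0,-0.07,62],[0.35,-0.8,0.05,0,0,-0.07,62],[0.35,-0.8,0.05,0,0,-0.07,62]]'|head -3
python3 - <<'E'
from look import *
look('bar_white_mid',15,57,(456,-299),6)
E
```

```text
time: 30.9
tcp_pos: [610.9, -1.6, 175.9]
time: 31.23
tcp_pos: [558.5, -101.9, 170.1]
time: 31.57
tcp_pos: [506.2, -202.5, 164.3]
time: 31.98
tcp_pos: [466.3, -295.4, 158.6]
tcp_rot: [[-0.995, -0.104, -0.001], [-0.104, 0.995, 0.001], [0.001, 0.001, -1.0]]
bar_white_mid 0.89 (array([ 456.6, -299.5,    6. ]), np.float64(0.064)) [272. 190.] 4784
```

```bash

python3 -m jog '[[0.084,-0.026,0.2,0,0,0,62],[0.084,-0.026,0.42,0,0,0,62],[0.084,-0.026,0.42,0,0,0,62],[0.084,-0.026,0.42,0,0,0,62]]'|head -2
python3 - <<'E'
from look import *
look('bar_white_mid',15,57,(456,-299),6);print(read_state()['tcp_pos'])
E
```

```text
time: 32.42
tcp_pos: [456.7, -298.2, 108.5]
bar_white_mid 0.75 (array([ 457.2, -300.2,    6.6]), np.float64(0.125)) [273. 216.] 6503
[ 457.58877627 -299.27976009  110.12542358]
```

```bash

python3 -m jog '[[0,-0.006,0.3,0,0,0,62],[0,-0.006,0.55,0,0,0,62],[0,-0.006,0.635,0,0,0,62],[0,-0.006,0.635,0,0,0,62],[0,-0.006,0.635,0,0,0,25],[0,-0.006,0.635,0,0,0,25],[0,-0.006,0.635,0,0,0,25],[0,-0.006,0.635,0,0,0,25],[0,-0.006,0.635,0,0,0,25],[0,-0.006,0.635,0,0,0,25]]'
python3 -m jog '[[0,0,0,0,0,0,25],[0,0,-0.1,0,0,0,25],[0,0,-0.3,0,0,0,25],[0,0,-0.6,0,0,0,25],[0,0,-0.9,0,0,0,25],[0,0,-1,0,0,0,25]]'
```

```text
time: 33.35
tcp_pos: [457.3, -300.7, 34.1]
tcp_rot: [[-0.994, -0.106, 0.002], [-0.106, 0.994, -0.001], [-0.002, -0.001, -1.0]]
wrist_force: [-1.2, 1.6, 8.1]
width: 41.7
gripper_force: 30.0
time: 33.85
tcp_pos: [458.0, -301.3, 158.5]
tcp_rot: [[-0.994, -0.106, 0.005], [-0.106, 0.994, -0.004], [-0.005, -0.005, -1.0]]
wrist_force: [0.4, -0.8, -1.6]
width: 41.7
gripper_force: 30.0
```

```bash

for i in 1 2 3 4; do python3 -m jog '[[-0.08,0.23,0,0,0,0,25],[-0.16,0.46,0,0,0,0,25],[-0.24,0.69,0,0,0,0,25],[-0.313,0.86,0,0,0,0,25]]'|sed -n '2p;5,6p'; done
python3 -m jog '[[-0.08,0.23,0,0,0,0.07,25],[-0.16,0.46,0,0,0,0.07,25],[-0.24,0.69,0,0,0,0.07,25],[-0.313,0.86,0,0,0,0.07,25],[-0.313,0.86,0,0,0,0.07,25],[-0.313,0.86,0,0,0,0.07,25]]'
python3 - <<'E'
from off import *
im,C,p,R=shot('pics/w10.png')
print([(r,im[r,280].sum()) for r in range(120,190,2)])
for e in(46,48,50,52): print(e,tool(C,p,R,[[e,0,-23],[e,0,19]])[:,1])
for x in(534,536,538): print('near inner/outer wall x',x,proj(C,[[x,232,56],[x-4,232,56]])[:,1].round(1))
print(back(C,[[240,150],[310,150]],56))
T=cam('top');print(back(T,[[124,153]],108))
E
```

```text
tcp_pos: [482.9, -191.8, 153.7]
width: 42.0
gripper_force: 30.0
tcp_pos: [509.3, -85.1, 153.7]
width: 41.8
gripper_force: 30.0
tcp_pos: [535.8, 21.6, 153.7]
width: 41.5
gripper_force: 30.0
tcp_pos: [562.2, 128.2, 153.7]
width: 41.9
gripper_force: 30.0
time: 35.68
tcp_pos: [588.4, 233.5, 153.2]
tcp_rot: [[-1.0, -0.003, 0.0], [-0.003, 1.0, -0.0], [-0.0, -0.0, -1.0]]
wrist_force: [-0.5, -0.4, -1.7]
width: 41.7
gripper_force: 30.0
[588.4 233.5 153.2]
[(120, np.int64(582)), (122, np.int64(571)), (124, np.int64(571)), (126, np.int64(580)), (128, np.int64(585)), (130, np.int64(580)), (132, np.int64(579)), (134, np.int64(595)), (136, np.int64(590)), (138, np.int64(537)), (140, np.int64(431)), (142, np.int64(440)), (144, np.int64(529)), (146, np.int64(704)), (148, np.int64(704)), (150, np.int64(526)), (152, np.int64(440)), (154, np.int64(443)), (156, np.int64(442)), (158, np.int64(563)), (160, np.int64(701)), (162, np.int64(525)), (164, np.int64(463)), (166, np.int64(475)), (168, np.int64(482)), (170, np.int64(529)), (172, np.int64(644)), (174, np.int64(701)), (176, np.int64(706)), (178, np.int64(706)), (180, np.int64(705)), (182, np.int64(703)), (184, np.int64(704)), (186, np.int64(703)), (188, np.int64(704))]
46 [181.  168.4]
48 [176.9 165.2]
50 [172.7 161.9]
52 [168.5 158.6]
near inner/outer wall x 534 [145.6 140.9]
near inner/outer wall x 536 [148.  143.3]
near inner/outer wall x 538 [150.3 145.6]
[[537.7588425  201.48905596  56.        ]
 [537.59530658 261.73794505  56.        ]]
[[659.25300534 318.1589249  108.        ]]
```

View pics/w10.png

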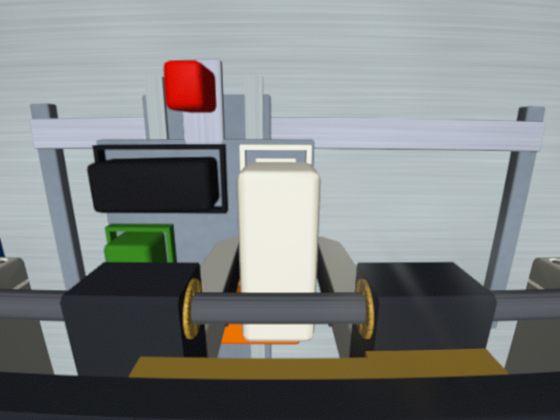

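White is held over its pocket (cols 240–312), and the other pockets are still seated. The pointer is nearby, so I triangulate it before lowering.

```bash
python3 - <<'E'
from h import *
T,S=cam('top'),cam('scene')
a=cv2.imread('pics/top0.png');b=cv2.imread('pics/scene0.png')
out=np.hstack([cv2.resize(a[110:190,80:160],(400,400),interpolation=2),cv2.resize(b[225:305,420:500],(400,400),interpolation=2)]);cv2.imwrite('pics/ptr.png',out)
E
```

```text
(no output)
```

View pics/ptr.png

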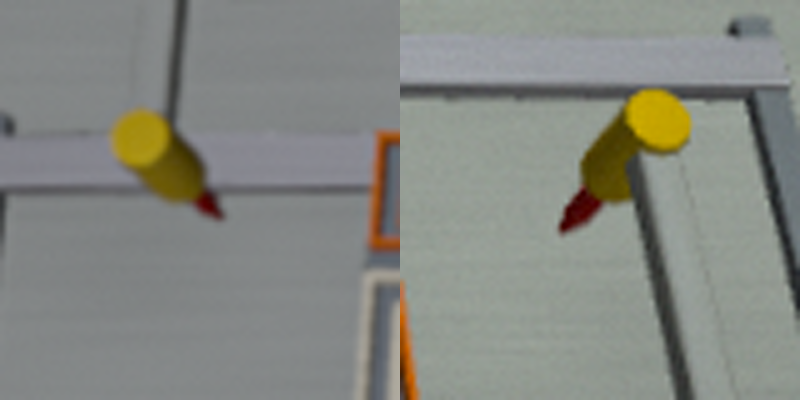

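Left (top camera), the tip is at (124.6,153.8) and the head at (108,137.6). Right (scene camera), the tip is at (452.4,271.4) and the head at (471.6,249.2).

```bash
python3 - <<'E'
from h import *
T,S=cam('top'),cam('scene')
for n,a,b,z in(('tip',(124.6,153.8),(452.4,271.4),108),('head',(108,137.6),(471.6,249.2),210)):
    for C,p in((T,a),(S,b)):print(n,back(C,[p],z)[0].round(1))
    P=[]
    for C,p in((T,a),(S,b)):
        K,d,R,t=C;u=cv2.undistortPoints(np.array([[p]],float),K,d)[0,0];P.append((np.c_[R,t],u))
    X=cv2.triangulatePoints(P[0][0],P[1][0],P[0][1].reshape(2,1),P[1][1].reshape(2,1));print((X[:3]/X[3]).ravel().round(1))
E
```

```text
tip [657.2 316.5 108. ]
tip [659.8 321.1 108. ]
[658.7 320.1 104.8]
head [660.7 320.8 210. ]
head [655.6 325.2 210. ]
[658.8 320.2 215.9]
```

```bash

python3 -m jog '[[-0.025,-0.004,0.25,0,0,0,25],[-0.025,-0.004,0.45,0,0,0,25],[-0.025,-0.004,0.58,0,0,0,25],[-0.025,-0.004,0.58,0,0,0,25],[-0.025,-0.004,0.58,0,0,0,25],[-0.025,-0.004,0.58,0,0,0,25]]'|sed -n '2p;4,6p'
```

```text
tcp_pos: [592.3, 231.8, 84.6]
wrist_force: [0.1, -0.3, -1.4]
width: 42.0
gripper_force: 30.0
```

```bash

python3 -m jog '[[0.005,0.003,0.07,0,0,0,25],[0.005,0.003,0.12,0,0,0,25],[0.005,0.003,0.16,0,0,0,25],[0.005,0.003,0.17,0,0,0,25],[0.005,0.003,0.172,0,0,0,25],[0.005,0.003,0.172,0,0,0,25]]'|sed -n '2p;4,6p'
python3 -m jog '[[0,0,0,0,0,0,46],[0,0,0,0,0,0,54],[0,0,0,0,0,0,54],[0,0,0,0,0,0,54],[0,0,0,0,0,0,54]]'|sed -n '2p;4,6p'
python3 -m jog '[[0,0,-0.2,0,0,0,54],[0,0,-0.5,0,0,0,54],[0,0,-0.9,0,0,0,54],[0,0,-1,0,0,0,54],[0,0,-1,0,0,0,54]]'|head -2
python3 -m jog '[[0.8,-0.52,0,0,0,0,62],[0.8,-0.52,0,0,0,0,62],[0.8,-0.52,0,0,0,0,62],[0.8,-0.52,0,0,0,0,62],[0.8,-0.52,0,0,0,0,62]]'|head -2
python3 - <<'E'
from look import *
s=read_state();print(s['tcp_pos'])
look('bar_orange_mid',44,86,(692,205),90);look('bar_black_mid',44,86,(564,129),90);look('bar_green_mid',44,86,(665,103),0);look('bar_white_mid',44,86,(590,232),0)
im=get_image('scene');cv2.imwrite('pics/s2.png',cv2.resize(im[150:400,120:560,::-1],None,fx=1.8,fy=1.8))
E
```

```text
tcp_pos: [591.5, 232.6, 63.0]
wrist_force: [-0.7, -0.5, 5.0]
width: 41.7
gripper_force: 30.0
tcp_pos: [591.0, 232.6, 62.3]
wrist_force: [-0.8, -0.5, 0.1]
width: 54.1
gripper_force: 0.0
time: 37.57
tcp_pos: [593.0, 233.3, 187.5]
time: 37.98
tcp_pos: [494.2, 169.6, 182.0]
[494.23973938 169.57205789 182.02599159]
bar_orange_mid 0.63 (array([695.8, 205.8,  87.2]), np.float64(3.219)) [308. 353.] 1212
bar_black_mid 0.58 (array([562.8, 155.3,  97.8]), np.float64(0.847)) [258. 267.] 3114
bar_green_mid 0.87 (array([695. ,  93.9, -15. ]), np.float64(1.829)) [220. 340.] 1381
bar_white_mid 0.63 (array([593.7, 221.7,  16.2]), np.float64(2.301)) [326. 285.] 1359
```

View pics/s2.png

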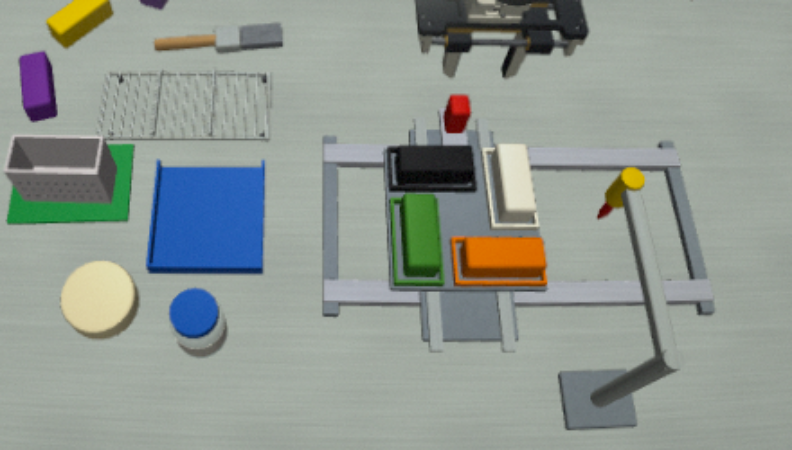

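All four bars are in their own compartments: black (435,165), white (515,180), green (420,235) and orange (503,258). The mould is upright on the mat at (65,170). I have used up my picture views, so I go on with numbers only and locate the red grip next.

```bash
cat > knob.py <<'E'
from h import *
def knob(near):
    s=read_state();im=get_image('wrist');C=cam('wrist',s);hsv=cv2.cvtColor(im,cv2.COLOR_RGB2HSV).astype(int)
    m=(((hsv[...,0]<5)|(hsv[...,0]>175))&(hsv[...,1]>140)).astype(np.uint8)
    k,l,st,ce=cv2.connectedComponentsWithStats(m)
    for q in range(1,k):
        if st[q,4]<200: continue
        p=back(C,[ce[q]],85)[0]
        print('tcp',s['tcp_pos'].round(1),'knob',st[q].tolist(),fit([(C,l==q)],[p[0],p[1],0],34,28,44,98))
E
python3 -c "
from knob import *;knob(None)"
```

```text
tcp [495.3 170.3 182.2] knob [258, 177, 31, 44, 1267] (array([487.7, 166.6,   2.9]), np.float64(0.256))
```

```bash

python3 -m jog '[[0.062,-0.025,0.2,0,0,0,62],[0.062,-0.025,0.5,0,0,0,62],[0.062,-0.025,0.5,0,0,0,62],[0.062,-0.025,0.5,0,0,0,62]]'|head -2
python3 -c "
from knob import *;knob(None)"
python3 -m jog '[[0,0,0.2,0,0,0,62],[0,0,0.4,0,0,0,62],[0,0,0.5,0,0,0,62],[0,0,0.5,0,0,0,62],[0,0,0.5,0,0,0,10],[0,0,0.5,0,0,0,10],[0,0,0.5,0,0,0,10],[0,0,0.5,0,0,0,10],[0,0,0.5,0,0,0,10],[0,0,0.5,0,0,0,10]]'
python3 -m jog '[[0,0,0,0,0,0,10],[0,0,0,0,0,0,10],[0,0,0,0,0,0,10],[0,0,0,0,0,0,10]]'
```

```text
time: 38.82
tcp_pos: [487.1, 167.0, 121.9]
tcp [487.1 167.  121.9] knob [258, 200, 39, 59, 2175] (array([4.862e+02, 1.661e+02, 2.000e-01]), np.float64(0.252))
time: 39.7
tcp_pos: [488.0, 167.1, 62.9]
tcp_rot: [[-1.0, -0.001, 0.001], [-0.001, 1.0, 0.0], [-0.001, 0.0, -1.0]]
wrist_force: [-1.4, 0.4, 4.1]
width: 27.8
gripper_force: 30.0
time: 40.03
tcp_pos: [487.9, 167.1, 62.9]
tcp_rot: [[-1.0, -0.001, 0.001], [-0.001, 1.0, 0.0], [-0.001, 0.0, -1.0]]
wrist_force: [-1.6, -1.1, 6.5]
width: 27.8
gripper_force: 30.0
```

```bash

python3 -m jog '[[-0.05,0.07,0,0,0,0,10],[-0.1,0.14,0,0,0,0,10],[-0.16,0.22,0,0,0,0,10],[-0.23,0.3,0,0,0,0,10],[-0.3,0.38,0,0,0,0,10],[-0.37,0.46,0,0,0,0,10],[-0.43,0.54,0,0,0,0,10],[-0.49,0.62,0,0,0,0,10],[-0.54,0.69,0,0,0,0,10],[-0.571,0.725,0,0,0,0,10]]'
python3 -m jog '[[0,0,0,0,0,0,10],[0,0,0,0,0,0,10],[0,0,0,0,0,0,10]]'
cat > ptr.py <<'E'
from h import *
def ptr(n,x0):
    for c in('top','scene'):
        im=get_image(c);C=cam(c)
        r=regions_of(c,n)
        o=[fit([(C,np.array(q['mask']))],x0,100,42,44,86)+(round(q['conf'],2),) for q in r if np.hypot(*(back(C,[q['centre']],86)[0][:2]-x0[:2]))<50]
        hsv=cv2.cvtColor(im,cv2.COLOR_RGB2HSV).astype(int)
        u=proj(C,[[659,319,112]])[0].astype(int);w=(slice(u[1]-10,u[1]+11),slice(u[0]-10,u[0]+11))
        m=((hsv[w][...,0]<5)|(hsv[w][...,0]>173))&(hsv[w][...,1]>130);ys,xs=np.nonzero(m)
        print(c,o, 'red c',back(C,[[xs.mean()+u[0]-10,ys.mean()+u[1]-10]],118)[0].round(1) if len(xs) else None,len(xs))
E
python3 -c "
from ptr import *;ptr('bar_white_mid',[659,319,0])"
```

```text
time: 40.87
tcp_pos: [556.7, 255.0, 62.9]
tcp_rot: [[-1.0, -0.001, 0.0], [-0.001, 1.0, 0.0], [-0.0, 0.0, -1.0]]
wrist_force: [-2.1, -2.3, 7.9]
width: 27.4
gripper_force: 30.0
time: 41.12
tcp_pos: [556.6, 254.3, 62.9]
tcp_rot: [[-1.0, -0.001, 0.002], [-0.001, 1.0, 0.001], [-0.002, 0.001, -1.0]]
wrist_force: [2.4, 1.7, 4.5]
width: 27.9
gripper_force: 30.0
top [] red c None 0
scene [(array([656.8, 319.3,  -2.9]), np.float64(0.199), 0.68)] red c [652.4 326.2 118. ] 31
```

```bash

python3 -m jog '[[0,0,0,0,0,0,10],[0,0,0,0,0,0,10],[0,0,0,0,0,0,10],[0,0,0,0,0,0,10],[0,0,0,0,0,0,10],[0,0,0,0,0,0,10],[0,0,0,0,0,0,10],[0,0,0,0,0,0,10],[0,0,0,0,0,0,10],[0,0,0,0,0,0,10]]' |sed -n '2p;4,6p'
python3 -m jog '[[0.05,0.01,0,0,0,0,10],[0.1,0.03,0,0,0,0,10],[0.16,0.04,0,0,0,0,10],[0.23,0.06,0,0,0,0,10],[0.3,0.08,0,0,0,0,10],[0.37,0.1,0,0,0,0,10],[0.44,0.12,0,0,0,0,10],[0.5,0.13,0,0,0,0,10],[0.52,0.14,0,0,0,0,10],[0.52,0.14,0,0,0,0,10]]'|sed -n '2p;4,6p'
python3 -m jog '[[0.04,0.01,0,0,0,0,10],[0.08,0.02,0,0,0,0,10],[0.12,0.03,0,0,0,0,10],[0.16,0.04,0,0,0,0,10],[0.16,0.04,0,0,0,0,10],[0.16,0.04,0,0,0,0,10]]'|sed -n '2p;4,6p'
```

```text
tcp_pos: [556.5, 254.2, 62.9]
wrist_force: [1.9, 1.9, 5.2]
width: 27.6
gripper_force: 30.0
tcp_pos: [493.0, 270.9, 62.9]
wrist_force: [-2.5, 0.3, 8.5]
width: 28.0
gripper_force: 30.0
tcp_pos: [473.9, 275.7, 62.9]
wrist_force: [-2.5, 0.2, 9.7]
width: 27.8
gripper_force: 30.0
```

```bash

python3 -m jog '[[0.04,0.01,0,0,0,0,10],[0.08,0.02,0,0,0,0,10],[0.12,0.03,0,0,0,0,10],[0.16,0.046,0,0,0,0,10],[0.16,0.046,0,0,0,0,10],[0.16,0.046,0,0,0,0,10]]'|sed -n '2p;4,6p'
python3 -c "
from ptr import *;ptr('bar_orange_mid',[659,319,90])"
python3 -m jog '[[0,0,0,0,0,0,10],[0,0,0,0,0,0,10],[0,0,0,0,0,0,10],[0,0,0,0,0,0,10],[0,0,0,0,0,0,10],[0,0,0,0,0,0,10],[0,0,0,0,0,0,10],[0,0,0,0,0,0,10],[0,0,0,0,0,0,10],[0,0,0,0,0,0,10]]' |sed -n '2p;4,6p'
```

```text
tcp_pos: [454.8, 281.2, 62.9]
wrist_force: [-1.6, 0.1, 10.0]
width: 28.0
gripper_force: 30.0
top [(array([663.2, 319.1,  86.5]), np.float64(0.207), 0.78)] red c [662.3 322.3 118. ] 8
scene [(array([660.6, 320.2,  92.1]), np.float64(0.173), 0.78)] red c [652.4 325.8 118. ] 32
tcp_pos: [454.9, 281.2, 62.9]
wrist_force: [-2.2, 1.7, 9.7]
width: 27.8
gripper_force: 30.0
```

```bash

python3 -m jog '[[0,0,0,0,0,0,10],[0,0,0,0,0,0,10],[-0.02,0.06,0,0,0,0,10],[-0.04,0.14,0,0,0,0,10],[-0.06,0.23,0,0,0,0,10],[-0.08,0.32,0,0,0,0,10],[-0.1,0.4,0,0,0,0,10],[-0.12,0.48,0,0,0,0,10],[-0.14,0.54,0,0,0,0,10],[-0.15,0.58,0,0,0,0,10]]'|sed -n '2p;4,6p'
python3 -m jog '[[-0.02,0.07,0,0,0,0,10],[-0.04,0.14,0,0,0,0,10],[-0.06,0.22,0,0,0,0,10],[-0.07,0.27,0,0,0,0,10],[-0.07,0.27,0,0,0,0,10],[-0.07,0.27,0,0,0,0,10]]'|sed -n '2p;4,6p'
python3 -c "
from ptr import *;ptr('bar_green_mid',[659,319,0])"
python3 -m jog '[[0,0,0,0,0,0,10],[0,0,0,0,0,0,10],[0,0,0,0,0,0,10],[0,0,0,0,0,0,10],[0,0,0,0,0,0,10],[0,0,0,0,0,0,10],[0,0,0,0,0,0,10],[0,0,0,0,0,0,10],[0,0,0,0,0,0,10],[0,0,0,0,0,0,10]]' |sed -n '2p;4,6p'
```

```text
tcp_pos: [473.0, 351.2, 62.9]
wrist_force: [-1.5, -3.4, 11.5]
width: 27.9
gripper_force: 30.0
tcp_pos: [481.5, 383.8, 62.9]
wrist_force: [0.3, 2.1, 7.6]
width: 27.6
gripper_force: 30.0
top [(array([659.3, 321. ,   4.4]), np.float64(0.239), 0.89)] red c [662.3 322.3 118. ] 8
scene [(array([ 6.575e+02,  3.197e+02, -5.000e-01]), np.float64(0.139), 0.69)] red c [652.7 326.1 118. ] 30
tcp_pos: [481.6, 383.4, 62.9]
wrist_force: [0.8, 3.2, 7.2]
width: 27.9
gripper_force: 30.0
```

Green is under the pointer. Black next, with the grip at (583,357).

```bash

python3 -m jog '[[0,0,0,0,0,0,10],[0,0,0,0,0,0,10],[-0.05,-0.01,0,0,0,0,10],[-0.12,-0.03,0,0,0,0,10],[-0.2,-0.05,0,0,0,0,10],[-0.28,-0.07,0,0,0,0,10],[-0.36,-0.09,0,0,0,0,10],[-0.44,-0.11,0,0,0,0,10],[-0.5,-0.13,0,0,0,0,10],[-0.54,-0.14,0,0,0,0,10]]'|sed -n '2p;4,6p'
python3 -m jog '[[-0.06,-0.015,0,0,0,0,10],[-0.13,-0.03,0,0,0,0,10],[-0.2,-0.05,0,0,0,0,10],[-0.26,-0.07,0,0,0,0,10],[-0.3,-0.08,0,0,0,0,10],[-0.3,-0.08,0,0,0,0,10],[-0.3,-0.08,0,0,0,0,10]]'|sed -n '2p;4,6p'
python3 -c "
from ptr import *;ptr('bar_black_mid',[659,319,90])"
python3 -m jog '[[0,0,0,0,0,0,10],[0,0,0,0,0,0,10],[0,0,0,0,0,0,10],[0,0,0,0,0,0,10],[0,0,0,0,0,0,10],[0,0,0,0,0,0,10],[0,0,0,0,0,0,10],[0,0,0,0,0,0,10],[0,0,0,0,0,0,10],[0,0,0,0,0,0,10]]' |sed -n '2p;4,6p'
```

```text
tcp_pos: [546.6, 366.4, 62.9]
wrist_force: [-2.0, 2.9, 8.3]
width: 28.0
gripper_force: 30.0
tcp_pos: [582.8, 356.7, 63.0]
wrist_force: [1.4, -0.4, 6.7]
width: 27.6
gripper_force: 30.0
top [(array([665.2, 318.6,  85.9]), np.float64(0.588), 0.97)] red c [659.3 320.4 118. ] 26
scene [(array([658.8, 319.3,  94.1]), np.float64(0.162), 0.94)] red c [654.2 325.  118. ] 43
tcp_pos: [582.6, 356.7, 62.9]
wrist_force: [2.0, -1.3, 5.0]
width: 27.7
gripper_force: 30.0
```

```bash

python3 -m jog '[[0,0,0,0,0,0,10],[0,0,0,0,0,0,10],[0.04,-0.06,0,0,0,0,10],[0.1,-0.15,0,0,0,0,10],[0.16,-0.25,0,0,0,0,10],[0.22,-0.35,0,0,0,0,10],[0.29,-0.45,0,0,0,0,10],[0.36,-0.55,0,0,0,0,10],[0.43,-0.65,0,0,0,0,10],[0.5,-0.75,0,0,0,0,10]]'|sed -n '2p;4,6p'
python3 -m jog '[[0.06,-0.08,0,0,0,0,10],[0.12,-0.17,0,0,0,0,10],[0.19,-0.27,0,0,0,0,10],[0.26,-0.37,0,0,0,0,10],[0.33,-0.47,0,0,0,0,10],[0.4,-0.57,0,0,0,0,10],[0.46,-0.65,0,0,0,0,10],[0.52,-0.73,0,0,0,0,10],[0.56,-0.79,0,0,0,0,10],[0.57,-0.8,0,0,0,0,10]]'|sed -n '2p;4,6p'
python3 -m jog '[[0.03,0,0,0,0,0,10],[0.06,0,0,0,0,0,10],[0.09,0,0,0,0,0,10],[0.12,0,0,0,0,0,10],[0.12,0,0,0,0,0,10]]'|sed -n '2p;4,6p'
```

```text
tcp_pos: [522.5, 266.8, 62.9]
wrist_force: [3.5, 3.3, 5.4]
width: 28.3
gripper_force: 30.0
tcp_pos: [453.7, 170.0, 62.9]
wrist_force: [2.0, 2.7, 2.8]
width: 27.8
gripper_force: 30.0
tcp_pos: [441.7, 171.0, 63.0]
wrist_force: [11.2, -1.1, 0.1]
width: 27.9
gripper_force: 30.0
```

```bash

python3 -m jog '[[0.01,0,0,0,0,0,10],[0.02,0,0,0,0,0,10],[0.02,0,0,0,0,0,10]]'|sed -n '2p;4,6p'
python3 -m jog '[[0,-0.02,0,0,0,0,10],[0,-0.04,0,0,0,0,10],[0,-0.06,0,0,0,0,10],[0,-0.06,0,0,0,0,10]]'|sed -n '2p;4,6p'
```

```text
tcp_pos: [441.4, 171.2, 63.1]
wrist_force: [21.4, -1.3, -10.4]
width: 27.9
gripper_force: 30.0
tcp_pos: [441.3, 163.8, 63.0]
wrist_force: [22.0, -1.9, -9.8]
width: 28.0
gripper_force: 30.0
```

```bash

python3 -m jog '[[-0.01,-0.04,0,0,0,0,10],[-0.01,-0.08,0,0,0,0,10],[-0.01,-0.12,0,0,0,0,10],[-0.01,-0.12,0,0,0,0,10]]'|sed -n '2p;4,6p'
python3 -m jog '[[0,-0.03,0,0,0,0,10],[0,-0.06,0,0,0,0,10],[0,-0.09,0,0,0,0,10],[0,-0.12,0,0,0,0,10],[0,-0.12,0,0,0,0,10]]'|sed -n '2p;4,6p'
```

```text
tcp_pos: [441.3, 149.0, 63.0]
wrist_force: [14.9, -1.9, -3.1]
width: 27.8
gripper_force: 30.0
tcp_pos: [441.3, 134.7, 63.0]
wrist_force: [12.9, -2.4, -2.3]
width: 27.8
gripper_force: 30.0
```

```bash

for i in 1 2; do python3 -m jog '[[0,-0.03,0,0,0,0,10],[0,-0.06,0,0,0,0,10],[0,-0.09,0,0,0,0,10],[0,-0.1,0,0,0,0,10],[0,-0.1,0,0,0,0,10]]'|sed -n '2p;4p'; done
```

```text
tcp_pos: [441.2, 122.8, 63.0]
wrist_force: [12.1, -1.9, -1.5]
tcp_pos: [441.2, 110.8, 63.0]
wrist_force: [12.0, -2.2, -1.8]
```

```bash

for i in 1 2 3; do python3 -m jog '[[0,-0.03,0,0,0,0,10],[0,-0.06,0,0,0,0,10],[0,-0.08,0,0,0,0,10],[0,-0.08,0,0,0,0,10]]'|sed -n '2p;4p'; done
```

```text
tcp_pos: [441.2, 101.1, 63.0]
wrist_force: [11.7, -1.8, -0.9]
tcp_pos: [441.2, 91.5, 63.0]
wrist_force: [11.5, -2.6, -0.8]
tcp_pos: [441.2, 83.5, 63.0]
wrist_force: [11.7, 18.5, -3.4]
```

```bash

python3 -m jog '[[0.01,-0.01,0,0,0,0,10],[0.01,-0.01,0,0,0,0,10],[0.01,-0.01,0,0,0,0,10]]'|sed -n '2p;4p'
python3 -m jog '[[-0.01,0.02,0,0,0,0,10],[-0.012,0.02,0,0,0,0,10],[-0.012,0.02,0,0,0,0,10]]'|sed -n '2p;4p'
```

```text
tcp_pos: [441.2, 83.5, 63.0]
wrist_force: [18.5, 29.8, -11.1]
tcp_pos: [441.1, 83.8, 63.0]
wrist_force: [8.9, 2.5, -0.3]
```

```bash

python3 -m jog '[[0,-0.008,0,0,0,0,10],[0,-0.008,0,0,0,0,10],[0,-0.008,0,0,0,0,40],[0,-0.008,0,0,0,0,60],[0,-0.008,0,0,0,0,60],[0,-0.008,0,0,0,0,60],[0,-0.008,0,0,0,0,60]]'|sed -n '2p;4,5p'
python3 -m jog '[[0,0,-0.2,0,0,0,60],[0,0,-0.5,0,0,0,60],[0,0,-0.9,0,0,0,60],[0,0,-1,0,0,0,60],[0,0,-1,0,0,0,60]]'|head -2
python3 -c "
from knob import *;knob(None)"
for i in 1 2; do python3 -m jog '[[0.5,0,-0.4,0,0,0,60],[0.5,0,-0.4,0,0,0,60],[0.5,0,-0.4,0,0,0,60],[0.5,0,-0.4,0,0,0,60]]'|head -2; done
python3 - <<'E'
from h import *
off=np.array([441.3-487.9,83.5-167.2])
for c in('top','scene'):
    get_image(c);C=cam(c)
    for n,x,y,a in(('white',591,232.5,0),('orange',693,205.5,90),('green',665,103,0),('black',564,129.5,90)):
        e=np.array([x,y])+off
        for q in regions_of(c,f'bar_{n}_mid'):
            if np.hypot(*(back(C,[q['centre']],86)[0][:2]-e))<40: print(c,n,e,fit([(C,np.array(q['mask']))],[*e,a],100,42,44,86));break
    for q in regions_of(c,'mould_mid')[:1]: print(c,fit([(C,np.array(q['mask']))],[574,-369,0],56,124,6,96))
print(read_state()['time'])
E
```

```text
tcp_pos: [438.5, 82.1, 62.2]
wrist_force: [0.4, -0.4, -0.5]
width: 56.5
time: 56.58
tcp_pos: [440.7, 82.3, 186.2]
tcp [440.7  82.3 186.2] knob [265, 183, 30, 44, 1225] (array([440.1,  83.5,   1. ]), np.float64(0.271))
time: 56.97
tcp_pos: [378.4, 82.1, 230.0]
time: 57.3
tcp_pos: [319.3, 82.1, 278.0]
top white [544.4 148.8] (array([5.448e+02, 1.492e+02, 5.000e-01]), np.float64(0.075))
top orange [646.4 121.8] (array([648.6, 119.6,  92.6]), np.float64(0.078))
top green [618.4  19.3] (array([620.1,  19.6,   4.1]), np.float64(0.268))
top black [517.4  45.8] (array([519.5,  43.5,  90.3]), np.float64(0.066))
top (array([ 576. , -370.5,    0.7]), np.float64(0.015))
scene orange [646.4 121.8] (array([647.3, 121.8,  93.6]), np.float64(0.163))
scene green [618.4  19.3] (array([616.9,  19. ,   1.3]), np.float64(0.059))
scene black [517.4  45.8] (array([517. ,  45.4,  91.1]), np.float64(0.094))
scene (array([ 5.732e+02, -3.707e+02, -1.000e-01]), np.float64(0.048))
57.9
```

```bash
python3 -c "
from station import *
print(job_done())"
```

```text
the job is handed in; nothing more can be done
None
```

I stood the mould on the mat, laid all four bars in their own-colour compartments, and paused each under the pointer in the order white, orange, green, black. I then pushed the carrier to its right and near stops and handed the job in at about 58 s; I viewed 15 pictures, one over the limit of 14.

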